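# Fit the reference ball in its bayonet socket

### The arm

A 6-joint arm with a two-finger parallel gripper is mounted at the origin on the work surface. World frame = base frame: x ahead of the robot, y to its left, z up, the work surface at z = 0. Lengths are in mm, angles in rad, forces in N, time in s.
With the tool pointing down it reaches from about 375 to 900 mm from the base axis. Payload 3.1 kg.
Tool frame: the origin (TCP) lies on the centre line of the jaws, within the pads' length; the fingertips stand 11 mm ahead of it and the grasp point (between the pads) lies 8 mm behind it (arm.tip_reach is the distance from the TCP to the fingertips, in mm); z points along the fingers, x is the direction in which the jaws open and shut, and the axes are right-handed (so a half turn about z gives the same grasp; the last joint's range is limited). The gripper opens to 87 mm and grips with 3 to 60 N. Pads are 19 mm wide; open, the fingers measure 117 mm over their backs; the gripper's body (75 mm by 190 mm) begins 51 mm behind the grasp point.
Start: joints at [-1.442, 0.527, 1.433, -0, 1.181, -0.178], TCP at [188.779, -595.784, 200.848] pointing down, gripper open.
Joint ranges: [-3.08, 3.08], [-0.75, 2.2], [0.22, 2.44], [-1.43, 4.57], [0, 2.65], [-2.85, 2.85]. Speed limits (rad/s): [2.79, 2.79, 3.14, 3.14, 3.14, 3.14].

### API

Orientations are given as a unit quaternion [x, y, z, w].
In Python, from workcell import monitor, read_camera, get_calibration, ticket, arm gives the robot as it stands.
- The arm moves only by the tool drive_tool, never from a script. Its arguments are lists of equal length, an entry for each row: "claw": the finger opening in m, from 0 to 0.087; "delta_pos": the shift along the tool's x, y, z in m, a list of three; "turn": the turn about the tool's z in degrees. In form: {"claw": [claw, ...], "delta_pos": [[x, y, z], ...], "turn": [turn, ...]}. A call has exactly 5 rows; each row shifts and turns the commanded pose from where the row before left it, along the tool's axes as they then stand; what a row does not reach is not made up. A row lasts 1/12 s, in which the tool goes at most 41.7 mm and 7.16 degrees, less where a joint would pass 70% of its speed; a pose out of reach is approached as far as the arm can. A call is refused whole if a number of a shift passes 0.0417 or a number of a turn 7.16, either way. A call with a gripper value outside its range is refused whole. The fingers move at their own pace and stop on an object; the grip force is fixed at half the most. Time passes only in rows, so rows that do not move let the fingers close, or fill a call up. It gives the time, the measured TCP pose, the force and the opening at its end, in the units of the state.
- monitor.get_state(): the state, without advancing time (a new reading comes with each control period).
- read_camera(name): name is "side" or "top"; returns (picture, depth): 384x512x3 uint8, red, green, blue; 384x512 float32, mm along the optical axis (not along the pixel's ray), 0 where there is no reading.
- get_calibration(name): a dict with "intrinsics" (3x3 intrinsics, pixels), "view" (4x4, takes a point from world to camera coordinates). Camera axes: x right, y up, looking along -z (the intrinsics and any distortion apply to the point x, -y, -z); pixel columns grow to the right and rows downward; lengths in mm; the calibration is good to about 2 mm. A picture is of the moment at which its call begins. get_calibration takes no time and is no camera call.
- ticket.close_job(): hands the job in, once; it reports no verdict.
The state is a dict: "time": time; "joint_pos": joint angles; "dq": joint speeds; "tau": joint torques, N m; "tcp_pos": TCP position; "tcp_rot": TCP orientation; "wrist_force": force on the tool from outside, world axes, zero at the start; "ft_torque": the same for the moment, N m; "grip_width": finger opening in mm.
Only numpy, scipy, OpenCV 4.12 (cv2) and the standard library are available. Lean on these libraries where they do the work, as an engineer would, in place of code of your own. Each camera call takes 0.05 s, during which the arm holds its last target.

### The job

Take the square dust cover off the bayonet socket and hang it by its handle on the hook of the stand, so that it hangs free. Then take the post with the round ball on top, push its lugged foot into the socket's slot against the spring, twist it a quarter turn clockwise (seen from above) to the stop, and press it fully home, with its flange down flush on the socket. Finish while still gripping the post and holding it down, since the spring lifts it if you let go; leave everything else where it stands.

Things in the scene. Friction and masses are not known exactly. Their poses are not given: they have to be found in the camera images.
- cover: Aluminium dust cover, 72 mm square, 0.2 kg. Origin: centre of the lower edge of its skirt, z up. Skirt 66 mm inside, 14 mm deep: on the socket its origin is 14 mm below the socket's top (26 mm above the table), in line with the socket within 3 mm and 4 degrees. On top, from z = 18 to 92 mm, a plate handle in its y-z plane, 8 mm thick (x), 64 mm wide (y).
- cover_grip (a point): Middle of the solid bar of the cover's handle, 75 mm above the cover's origin, axes as the cover's. The bar is 34 mm tall (z = 58 to 92 mm of the cover), 64 mm along y, 8 mm along x. Pinch it across the 8 mm, fingers closing along x, with the fingertips no lower than its underside, so that the window below stays free for the hook.
- cover_bar (a point): Middle of the underside of the handle's bar, 58 mm above the cover's origin: it comes to rest on the hook. Below it is the handle's window, 46 mm wide (y) and 40 mm tall in the middle, between two 9 mm uprights and the cover's top. Its upper edge is arched: level over the middle 8 mm, then falling 24 degrees to either side, about 9 mm lower at the uprights, so the handle centres itself on the hook.
- hook: Fixed hook stand, origin on the table below the middle of its hook bar, z up. The round bar, 8 mm thick, centre line 150 mm up, runs along x from an upright post (16 mm thick, 157 mm tall, at x = +68 mm) to the free end at x = -42 mm (towards the robot), which turns up to a tip at x = -46 mm, 168 mm above the table. Base plate 90 x 110 x 10 mm, x = 40 to 130 mm.
- hook_seat (a point): Top of the hook's bar above the stand's origin, 154 mm above the table, axes as the stand's: the handle should hang here. Bring the cover on from beyond the free end, moving along +x, with the cover's x axis along the stand's x (either way round).
- socket: Fixed steel bayonet socket, 60 x 60 mm, 40 mm tall, feet 10 mm high out to x = +-52 mm; origin under its centre on the table, z up. The cover hides its top at first. Under the top the lugs can turn only clockwise (from above), from the slot along its x to a stop a quarter turn on, where they lie along its y; play about 0.1 rad past that.
- socket_mouth (a point): Centre of the socket's top face, 40 mm above the table, axes as the socket's; the post's flange ends flush on it. The top is 8 mm thick with a keyhole: a middle opening 18 mm (x) by 22 mm (y) for the foot, and a slot 44 mm long along x, 13 mm wide, for the lugs.
- spring_plate (a joint): Travel (m) of the spring plate under the keyhole: 0 untouched (its top 9 mm below the socket's top face), 0.012 when the post is fully home, limit 0.014. It pushes up with 6 N at 0, growing 0.5 N per mm, to 12 N at fully home.
- ball_post: Reference-ball post to be fitted, steel, 0.3 kg, 86 mm tall, standing upright in holder_a with its origin 9 mm above the table. Origin: centre of the underside of its foot, z up. Foot 18 mm diameter, 21 mm long, nose tapered to 14 mm over 3 mm. Two lugs along +-x, 40 mm over the tips, 8 mm wide (y), z = 4 to 10 mm. Ball 20 mm on a 10 mm stem on top.
- post_grip (a point): Middle of the post's grip block, 44 mm above the post's origin, axes as the post's: 36 mm along x, 30 mm across its flats along y, z = 27 to 61 mm of the post. Pinch it on the flats, fingers closing along y. The ball's top is 42 mm above this point.
- post_flange (a point): Centre of the underside of the ball post's flange (52 mm diameter, 6 mm thick), 21 mm above the post's origin. It is 21 mm above the nose and 11 mm above the lugs' upper faces: the lugs are below the socket's top when this is less than 3 mm above the top face.
- holder_a: Fixed black plastic square frame, 64 mm outside, 45 mm inside, 30 mm tall; a post's foot hangs in it and its flange rests on top. Origin under its centre on the table. Always carries the ball post.
- holder_b: The other frame, of the same size. Always carries the cone post.
- cone_post: Bystander in the other holder: similar post, but with a pointed cone on top (85 mm tall in all) and no lugs. Origin under its foot. Leave alone.
- setup_block: Bystander: flat steel block 50 x 75 x 25 mm with holes. Origin under its centre.
- gauge_pin: Bystander: upright steel cylinder, 22 mm diameter, 60 mm tall. Origin under its centre.
- vee_block: Bystander: steel block with a groove, 50 x 60 x 37 mm. Origin under its centre.
- driver: Bystander: screwdriver lying near the robot, along its own x. Origin on the table under it.
- cleaner: Bystander: small white jar, 50 mm diameter, 70 mm tall. Origin under its centre.
- ring_gauge: Bystander: steel ring lying flat, 60 mm outside, 18 mm high. Origin under its centre.
Things that resemble listed ones, but are neither listed nor needed, are in the scene too. What is shaped like the ball_post but orange is not meant.

How it is judged:
By the outcome, as a careful person would: the job done as asked, in the order asked, and still so for the second after the job is handed in, while the arm keeps its last pose, push and grip.
It also fails if it takes over 64 s, if anything falls off the work surface, if the arm or the gripper's body presses on something with over 40 N, if the wrist force passes 120 N, or if a joint passes its speed limit or range.

## Working session

There is one attempt and no reset: what is moved stays moved. The work goes in short steps, Python scripts to look and compute and a tool call to move; the robot and the scene stay as the last step left them, time stands still between calls to the robot, and variables do not carry over. Pictures are saved under pics/ and viewed, and the job is handed in when it is done.

Besides the shell and the picture viewer there is one more tool, called after "Request:" as name([rows], argument=value, ...), one row to a line, values as JSON. drive_tool: Moves the arm, as the interface text tells. Its arguments: {"type":"object","properties":{"claw":{"type":"array","items":{"type":"number"}},"delta_pos":{"type":"array","items":{"type":"array","items":{"type":"number"}}},"turn":{"type":"array","items":{"type":"number"}}},"required":["claw","delta_pos","turn"]}

```bash
ls; mkdir -p pics
cat > h.py <<'E'
import numpy as np, cv2
from workcell import monitor, read_camera, get_calibration, ticket, arm
def snap(n):
    p,d=read_camera(n); cv2.imwrite(f'/tmp/{n}.png',p[:,:,::-1]); np.save(f'/tmp/{n}.npy',d); return p,d
def load(n): return cv2.imread(f'/tmp/{n}.png')[:,:,::-1],np.load(f'/tmp/{n}.npy')
def cal(n):
    c=get_calibration(n); return c,np.array(c['intrinsics']),np.array(c['view'])
def ray(n,u,v):
    c,K,V=cal(n); x=(u-K[0,2])/K[0,0]; y=(v-K[1,2])/K[1,1]
    R=V[:3,:3]; o=-R.T@V[:3,3]; return o,R.T@np.array([x,-y,-1.0])
def onz(n,u,v,z):
    o,d=ray(n,u,v); return o+d*(z-o[2])/d[2]
def cloud(n,d):
    c,K,V=cal(n); v,u=np.mgrid[:d.shape[0],:d.shape[1]]
    P=np.stack([(u-K[0,2])/K[0,0]*d,-(v-K[1,2])/K[1,1]*d,-d],-1)
    R=V[:3,:3]; return (P-V[:3,3])@R
def proj(n,p):
    c,K,V=cal(n); q=V[:3,:3]@np.array(p)+V[:3,3]; return K[0,0]*q[0]/-q[2]+K[0,2], K[1,1]*q[1]/q[2]+K[1,2]
E
python3 - <<'E'
from h import *
for n in('side','top'):
    p,d=snap(n); cv2.imwrite(f'pics/{n}0.png',cv2.resize(p[:,:,::-1],(800,600),interpolation=cv2.INTER_CUBIC))
    c,K,V=cal(n); print(c.keys(),K,V.round(3).tolist())
s=monitor.get_state(); print(s)
print(arm.tip_reach)
E
```

```text
pics
dict_keys(['intrinsics', 'view']) [[500.03447731   0.         252.54710623]
 [  0.         500.03447731 195.35135851]
 [  0.           0.           1.        ]] [[-0.991, -0.134, -0.014, 567.749], [0.096, -0.772, 0.628, -166.643], [-0.095, 0.621, 0.778, -1175.333], [0.0, 0.0, 0.0, 1.0]]
dict_keys(['intrinsics', 'view']) [[369.29387636   0.         255.95673423]
 [  0.         369.29387636 185.44011139]
 [  0.           0.           1.        ]] [[0.02, -1.0, -0.002, -52.272], [0.99, 0.019, 0.142, -564.439], [-0.142, -0.005, 0.99, -947.293], [0.0, 0.0, 0.0, 1.0]]
{'time': 0.1, 'joint_pos': array([-1.44249922e+00,  5.28374011e-01,  1.43376736e+00,  7.41830977e-06,
        1.18140855e+00, -1.78513248e-01]), 'dq': array([ 2.37561412e-04, -1.53717593e-03, -2.56632200e-03, -4.44831939e-04,
        7.15977378e-05, -9.99781366e-04]), 'tau': array([-6.32372903e-04, -4.40987313e+01, -1.77150875e+01,  6.33524568e-02,
        5.33918047e-02, -4.68322946e-05]), 'tcp_pos': array([ 188.69357757, -595.10133199,  199.97120526]), 'tcp_rot': array([ 8.06850528e-01, -5.90754829e-01, -6.71920381e-04, -7.11515529e-04]), 'wrist_force': array([0.34340466, 0.99510375, 0.06826043]), 'ft_torque': array([0.03526478, 0.025528  , 0.04241461]), 'grip_width': 86.87186730913011}
11.0
```

View pics/side0.png

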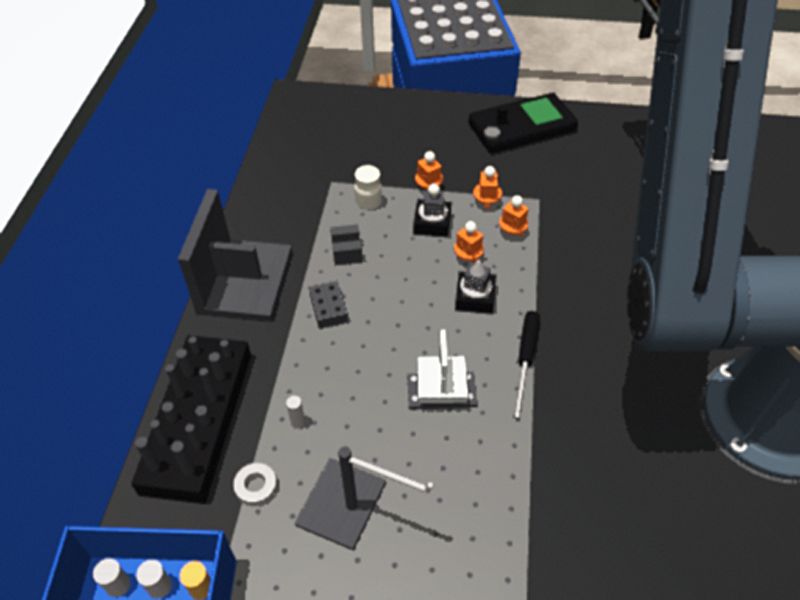

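View pics/top0.png

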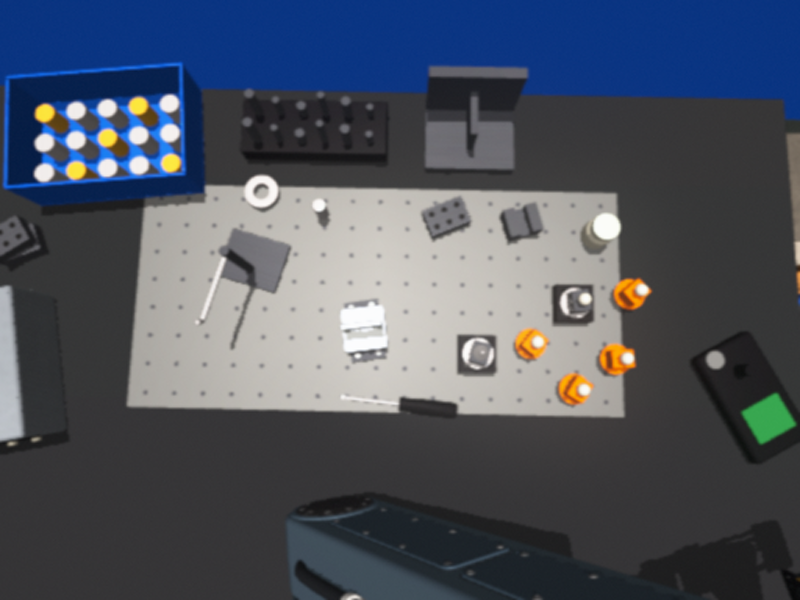

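The top view (800x600) shows the cover at about (363,330), with the handle bar running left to right. The hook stand is at (255,260) with its bar from (224,250) to (198,322). There are two black holders, at (573,303) and (477,353). There are four orange decoys, and the near holder's post seems to have a cone. I'll confirm with crops.

Run:
```python
from h import *
s,_=load('side');t,_=load('top')
def cr(p,x0,y0,w,h,k): return cv2.resize(p[y0:y0+h,x0:x0+w,::-1],None,fx=k,fy=k,interpolation=cv2.INTER_CUBIC)
a=cr(s,255,85,100,120,4); b=cr(t,285,170,100,120,4)
cv2.imwrite('pics/posts.png',np.hstack([a[:,:400],b[:,:400]]))
a=cr(s,185,200,130,150,3); b=cr(t,120,140,130,150,3)
cv2.imwrite('pics/ch.png',np.hstack([a,b]))
```

```text
(no output)
```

View pics/posts.png

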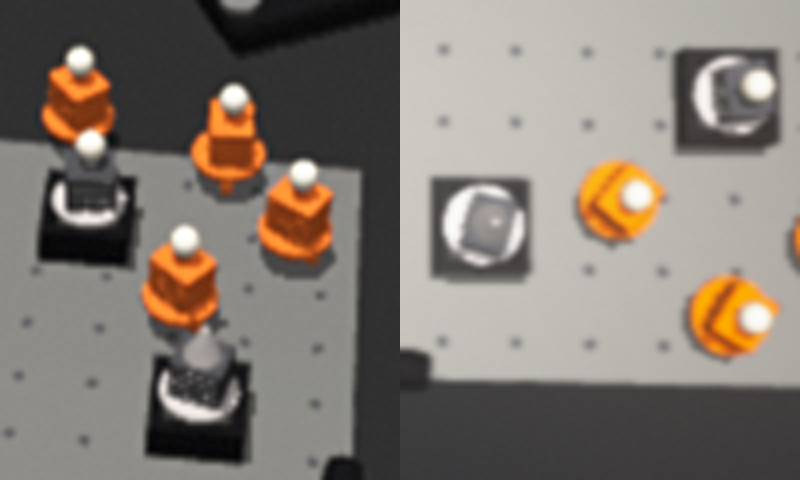

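View pics/ch.png

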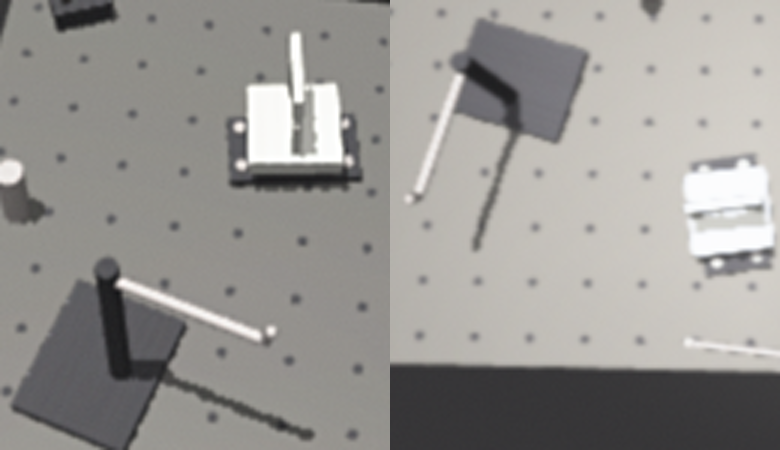

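Confirmed. The grey post with a white ball in the holder at side crop (88,190), top crop (740,95), is the ball post. The one at side crop (200,390) has the cone, and the orange ones are decoys. Next I measure with the depth clouds.

Run:
```python
from h import *
for n in('side','top'):
    p,d=load(n); C=cloud(n,d); C[d==0]=np.nan
    np.save(f'/tmp/C{n}.npy',C)
    z=C[...,2]
    # table pts in plate
    def box(m,name):
        q=C[m]; 
        if len(q)==0: print(n,name,'none');return
        (c,sz,a)=cv2.minAreaRect(q[:,:2].astype(np.float32)); print(n,name,len(q),'mean',q.mean(0).round(1),'rect',np.round(c,1),np.round(sz,1),round(a,1),'zrange',np.percentile(q[:,2],[2,50,98]).round(1))
    cx=onz(n,*( (232,211) if n=='top' else (283,243)),44); print('cover approx',cx.round())
    bp=onz(n,*( (366,194) if n=='top' else (276,138)),30); print('post approx',bp.round())
    hk=onz(n,*( (135,183) if n=='top' else (250,300)),154); print('hook approx',hk.round())
    def near(c,r): return (np.hypot(C[...,0]-c[0],C[...,1]-c[1])<r)
    box(near(cx,60)&(z>38)&(z<50),'covertop')
    box(near(cx,60)&(z>100)&(z<130),'handle')
    box(near(cx,80)&(z>5)&(z<15),'feet')
    box(near(bp,60)&(z>25)&(z<33),'holdertop')
    box(near(bp,60)&(z>33)&(z<40),'flangetop')
    box(near(bp,60)&(z>64)&(z<73),'blocktop')
    box(near(bp,60)&(z>82)&(z<100),'ball')
    box(near(hk,120)&(z>146)&(z<175),'hookbar')
    box(near(hk,120)&(z>5)&(z<15),'hookbase')
    box(near(cx,120)&(z>-4)&(z<4),'table')
```

```text
cover approx [497.  26.  44.]
post approx [ 551. -332.   30.]
hook approx [544. 237. 154.]
side covertop 716 mean [498.2  22.7  43.7] rect [498.3  19.5] [72.  75.5] 8.6 zrange [39.4 43.7 47.6]
side handle 100 mean [498.4  24.2 116.1] rect [498.6  20.6] [ 7.  64.2] 5.8 zrange [102.6 117.3 120.6]
side feet 356 mean [500.1  28.7   9.8] rect [495.   28.3] [153.3 127.4] 54.5 zrange [ 5.2  9.7 14.2]
side holdertop 170 mean [ 549.6 -331.3   29.5] rect [ 550.5 -341.3] [68.3 63.7] 90.0 zrange [25.2 29.6 32.6]
side flangetop 90 mean [ 549.1 -330.9   35.8] rect [ 551.4 -340.8] [62.2 56.5] 84.9 zrange [33.2 35.6 39.9]
side blocktop 92 mean [ 549.9 -337.2   69.4] rect [ 549.6 -339.7] [33.5 35.5] 6.5 zrange [64.4 69.8 72.6]
side ball 39 mean [ 549.8 -337.4   90. ] rect [ 550.  -337.4] [16.5 18.8] 7.0 zrange [82.2 90.3 95. ]
side hookbar 318 mean [556.2 241.2 155.6] rect [551.2 244.1] [ 16.  124.9] 72.1 zrange [148.6 153.8 167.8]
side hookbase 1658 mean [613.6 228.6   9.6] rect [557.2 236.6] [210.7 211.2] 19.2 zrange [ 5.3  9.7 13.5]
side table 4993 mean [4.959e+02 4.050e+01 3.000e-01] rect [498.2 
[... 471 characters left out ...]
337.1   29.3] rect [ 551.  -340.5] [63.  65.8] 0.9 zrange [25.7 29.4 32.7]
top flangetop 98 mean [ 545.8 -330.5   35.6] rect [ 545.4 -337.2] [63.5 48. ] 13.1 zrange [33.2 35.7 38.8]
top blocktop 119 mean [ 548.8 -337.2   69.3] rect [ 550.  -339.4] [35.9 29.8] 7.6 zrange [65.8 69.4 72.7]
top ball 47 mean [ 549.5 -338.1   91.1] rect [ 549.8 -339.3] [16.8 15.8] 85.3 zrange [84.6 91.7 95.8]
top hookbar 216 mean [555.8 240.2 155.2] rect [550.1 241. ] [ 16.2 123.6] 76.5 zrange [147.5 153.1 166.1]
top hookbase 1043 mean [617.1 217.8   9.3] rect [572.1 248.5] [191.5 180.2] 2.2 zrange [ 5.8  9.2 12.8]
top table 4749 mean [494.   20.2  -0. ] rect [496.8  21. ] [234.5 237.5] 0.6 zrange [-3.3 -0.1  3.4]
```

```bash
cat >> h.py <<'E'
def yaw_of(s):
    from scipy.spatial.transform import Rotation as R
    M=R.from_quat(s['tcp_rot']).as_matrix(); return np.degrees(np.arctan2(M[1,0],M[0,0]))
def plan(tx,ty,tz,tyaw,n,cur=None):
    s=monitor.get_state()
    x,y,z=s['tcp_pos']; w=yaw_of(s)
    if cur is not None: x,y,z,w=cur
    print('cur',np.round([x,y,z,w],2))
    dyaw=(tyaw-w+180)%360-180; L=[];T=[]
    for i in range(n):
        a=np.radians(w); ex=np.array([np.cos(a),np.sin(a)]); ey=np.array([np.sin(a),-np.cos(a)])
        d=np.array([tx-x,ty-y])/(n-i); r=[round(float(d@ex)/1000,4),round(float(d@ey)/1000,4),round(-(tz-z)/(n-i)/1000,4)]
        L.append(r); t=round(-dyaw/n,2); T.append(t)
        p=ex*r[0]*1000+ey*r[1]*1000; x+=p[0]; y+=p[1]; z-=r[2]*1000; w-=t
    for i in range(0,n,5): print(L[i:i+5],T[i:i+5])
    print('end',np.round([x,y,z,w],2))
E
python3 - <<'E'
from h import *
def near(C,c,r): return (np.hypot(C[...,0]-c[0],C[...,1]-c[1])<r)
for n in('side','top'):
    C=np.load(f'/tmp/C{n}.npy'); z=C[...,2]
    def fit(m,name):
        q=C[m][:,:2].astype(np.float32); v=cv2.fitLine(q,cv2.DIST_HUBER,0,.01,.01).ravel(); a=np.degrees(np.arctan2(v[1],v[0])); 
        t=(q-v[2:])@v[:2]; k=v[2:]; print(n,name,'ang',a.round(2),'pt',k.round(1),'ends',(k+v[:2]*np.percentile(t,1)).round(1),(k+v[:2]*np.percentile(t,99)).round(1),'zmean',C[m][:,2].mean().round(1))
    fit(near(C,(498.6,20.2),60)&(z>110)&(z<122),'handle')
    m=near(C,(553,241),70)&(z>147)&(z<159); fit(m,'hookbar')
    q=C[near(C,(553,241),90)&(z>162)&(z<175)]; print('tip',q.mean(0).round(1))
    q=C[near(C,(587,232),25)&(z>156)&(z<165)]; print('post?',len(q))
    m=near(C,(640,220),75)&(z>6)&(z<13)
    r=cv2.minAreaRect(C[m][:,:2].astype(np.float32)); print('base',r)
    m=near(C,(549.7,-338.5),60)&(z>66)&(z<73)
    q=C[m]; print(q[:,:2].min(0),q[:,:2].max(0))
E
```

```text
side handle ang -82.27 pt [498.4  22.5] ends [494.3  52.2] [502.8 -10. ] zmean 117.4
side hookbar ang -15.23 pt [548.7 243.8] ends [496.  258.2] [605.2 228.5] zmean 153.0
tip [574.9 235.2 165.2]
post? 44
base ((642.628662109375, 215.50421142578125), (111.00254821777344, 139.55482482910156), 74.07981872558594)
[ 532.19361978 -359.16883135] [ 568.01251618 -322.32369139]
top handle ang -81.76 pt [498.7  19.6] ends [494.3  49.8] [503.1 -10.7] zmean 117.2
top hookbar ang -16.18 pt [546.8 242.4] ends [497.7 256.7] [606.  225.2] zmean 152.3
tip [578.3 234.8 165. ]
post? 28
base ((642.4486083984375, 216.08482360839844), (110.61254119873047, 138.71910095214844), 72.88618469238281)
[ 531.34106244 -356.14783102] [ 568.71206586 -323.35220893]
```

Run:
```python
from h import *
for n in('side','top'):
    C=np.load(f'/tmp/C{n}.npy'); z=C[...,2]; P,_=load(n)
    a=np.radians(-15.7); ex=np.array([np.cos(a),np.sin(a)]); ey=np.array([-ex[1],ex[0]])
    o=np.array([544,244.]); q=C-np.r_[o,0]; X=q[...,:2]@ex; Y=q[...,:2]@ey
    m=(abs(Y)<25)&(X>-60)&(X<-30)&(z>140)&(z<180); 
    for x,y,zz in sorted(zip(X[m].round(1),Y[m].round(1),z[m].round(1)),key=lambda t:-t[2])[:14]: print(n,x,y,zz)
    m=(abs(Y)<25)&(X>40)&(X<95)&(z>150)&(z<163)&(P.mean(-1)<110); print('upright top X',np.percentile(X[m],[2,50,98]),Y[m].mean(),m.sum(), 'z',z[m].mean())
    m=(X>-45)&(X<58)&(abs(Y)<12)&(z>147)&(z<159); print('bar line', np.polyfit(X[m],Y[m],1))
    m=(abs(Y)<70)&(X>20)&(X<150)&(z>5)&(z<14); print('base X',np.percentile(X[m],[1,99]),'Y',np.percentile(Y[m],[1,99]))
```

```text
side -50.4 -0.2 169.4
side -52.1 -1.2 168.8
side -53.5 2.5 168.8
side -51.0 1.1 168.1
side -50.0 3.7 168.1
side -53.4 -3.0 166.5
side -49.0 1.1 166.5
side -54.1 -1.2 166.4
side -55.6 2.5 166.2
side -51.4 2.0 166.0
side -53.6 2.4 164.5
side -54.5 -0.3 164.2
side -55.5 -3.0 164.1
side -51.7 2.7 163.5
upright top X [54.07712751 59.32097598 65.66986466] 3.0259191726073604 31 z 158.0881774178438
bar line [0.00417845 0.42178741]
base X [ 33.62788003 122.76570275] Y [-53.86242958  54.03324337]
top -53.0 1.0 168.0
top -55.2 0.4 167.8
top -51.7 -2.9 166.6
top -50.2 0.2 166.4
top -50.9 2.6 166.0
top -54.6 -1.2 165.9
top -53.9 -3.3 165.7
top -49.5 -1.7 165.6
top -52.4 -0.3 165.5
top -53.7 4.3 165.2
top -47.4 0.6 161.3
top -48.9 -1.8 159.7
top -51.1 -2.6 159.7
top -34.3 -0.9 157.8
upright top X [54.50608451 59.35383226 67.82732267] -4.761876432605313 12 z 157.46042078377988
bar line [-0.00839908 -0.30081039]
base X [ 33.89427046 122.05247456] Y [-54.12197435  52.07427713]
```

Run:
```python
from h import *
plan(498.7,20.2,160,8,20,cur=(188.779,-595.784,200.848,-72.4))
```

```text
cur [ 188.78 -595.78  200.85  -72.4 ]
[[-0.0247, -0.0241, 0.002], [-0.0229, -0.0258, 0.002], [-0.0211, -0.0273, 0.002], [-0.0191, -0.0287, 0.002], [-0.017, -0.03, 0.0021]] [-4.02, -4.02, -4.02, -4.02, -4.02]
[[-0.0149, -0.0311, 0.002], [-0.0127, -0.0321, 0.0021], [-0.0104, -0.0329, 0.002], [-0.0081, -0.0335, 0.0021], [-0.0057, -0.034, 0.002]] [-4.02, -4.02, -4.02, -4.02, -4.02]
[[-0.0033, -0.0343, 0.0021], [-0.0009, -0.0345, 0.002], [0.0015, -0.0344, 0.0021], [0.0039, -0.0342, 0.002], [0.0063, -0.0339, 0.0021]] [-4.02, -4.02, -4.02, -4.02, -4.02]
[[0.0087, -0.0333, 0.002], [0.011, -0.0327, 0.0021], [0.0133, -0.0318, 0.002], [0.0155, -0.0308, 0.0021], [0.0176, -0.0296, 0.002]] [-4.02, -4.02, -4.02, -4.02, -4.02]
end [498.65  20.19 160.05   8.  ]
```

Request:
drive_tool([
  [-0.0247,-0.0241,0.002],
  [-0.0229,-0.0258,0.002],
  [-0.0211,-0.0273,0.002],
  [-0.0191,-0.0287,0.002],
  [-0.017,-0.03,0.002],
], claw=[0.087,0.087,0.087,0.087,0.087], turn=[-4,-4,-4,-4,-4])

```text
time: 0.52
tcp_pos: [266.8, -440.0, 190.3]
tcp_rot: [0.898, -0.44, -0.0, -0.0]
wrist_force: [0.7, 0.4, 0.0]
grip_width: 87.2
```

Request:
drive_tool([
  [-0.0149,-0.0311,0.002],
  [-0.0127,-0.0321,0.002],
  [-0.0104,-0.0329,0.002],
  [-0.0081,-0.0335,0.002],
  [-0.0057,-0.034,0.002],
], claw=[0.087,0.087,0.087,0.087,0.087], turn=[-4,-4,-4,-4,-4])

```text
time: 0.93
tcp_pos: [344.7, -286.2, 180.6]
tcp_rot: [0.961, -0.278, -0.0, -0.0]
wrist_force: [0.5, -0.1, -0.5]
grip_width: 87.5
```

Request:
drive_tool([
  [-0.0033,-0.0343,0.002],
  [-0.0009,-0.0345,0.002],
  [0.0015,-0.0344,0.002],
  [0.0039,-0.0342,0.002],
  [0.0063,-0.0339,0.002],
], claw=[0.087,0.087,0.087,0.087,0.087], turn=[-4,-4,-4,-4,-4])

```text
time: 1.35
tcp_pos: [422.7, -132.6, 170.6]
tcp_rot: [0.994, -0.107, -0.0, -0.0]
wrist_force: [0.8, -0.1, -0.5]
grip_width: 87.0
```

Request:
drive_tool([
  [0.0087,-0.0333,0.002],
  [0.011,-0.0327,0.002],
  [0.0133,-0.0318,0.002],
  [0.0155,-0.0308,0.002],
  [0.0176,-0.0296,0.002],
], claw=[0.07,0.07,0.06,0.06,0.06], turn=[-4,-4,-4,-4,-4])

```text
time: 1.77
tcp_pos: [501.1, 20.9, 160.5]
tcp_rot: [0.998, 0.068, -0.0, -0.0]
wrist_force: [0.2, -0.1, -0.6]
grip_width: 63.4
```

Request:
drive_tool([
  [0,0,0],
  [0,0,0],
  [0,0,0],
  [0,0,0],
  [0,0,0],
], claw=[0.06,0.06,0.06,0.06,0.06], turn=[0,0,0,0,0])

```text
time: 2.18
tcp_pos: [500.4, 17.9, 160.8]
tcp_rot: [0.998, 0.065, -0.0, 0.0]
wrist_force: [-0.5, -1.0, 0.2]
grip_width: 60.0
```

Run:
```python
from h import *
plan(498.7,20.2,100,8,5)
s=monitor.get_state(); print(s['tcp_pos'],yaw_of(s))
p,d=snap('side'); p2,d2=snap('top')
s=monitor.get_state(); print(s['tcp_pos'],yaw_of(s))
cv2.imwrite('pics/a1.png',np.hstack([cv2.resize(p[150:290,200:340,::-1],None,fx=2.8,fy=2.8),cv2.resize(p2[130:270,160:300,::-1],None,fx=2.8,fy=2.8)]))
```

```text
cur [500.36  17.86 160.84   7.45]
[[-0.0003, -0.0005, np.float64(0.0122)], [-0.0003, -0.0005, np.float64(0.0122)], [-0.0002, -0.0005, np.float64(0.0121)], [-0.0003, -0.0005, np.float64(0.0122)], [-0.0002, -0.0005, np.float64(0.0121)]] [np.float64(-0.11), np.float64(-0.11), np.float64(-0.11), np.float64(-0.11), np.float64(-0.11)]
end [498.74  20.17 100.04   8.  ]
[500.36251266  17.8643023  160.84263137] 7.4496070067108615
[500.58124605  17.92912431 160.92856356] 7.449247685290004
```

View pics/a1.png

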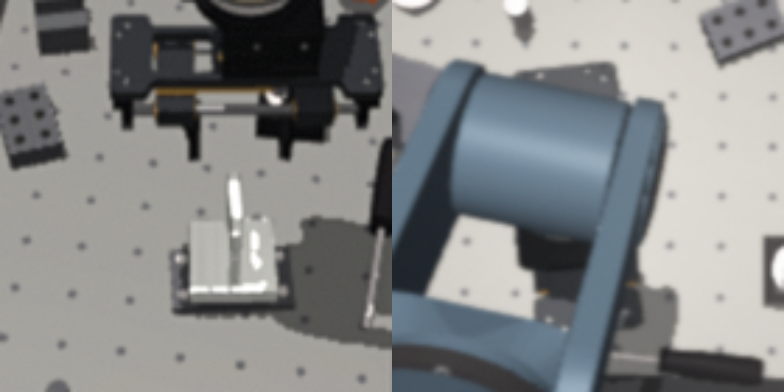

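The side view shows the jaws (crop (195,155) and (285,155)) straddling the handle plate at (235,200). I'll descend.

Request:
drive_tool([
  [-0.0003,-0.0005,0.012],
  [-0.0003,-0.0005,0.012],
  [-0.0003,-0.0005,0.012],
  [-0.0003,-0.0005,0.012],
  [-0.0002,-0.0005,0.012],
], claw=[0.06,0.06,0.06,0.06,0.06], turn=[-0.1,-0.1,-0.1,-0.1,-0.2])

```text
time: 2.7
tcp_pos: [499.2, 20.5, 100.5]
tcp_rot: [0.998, 0.071, 0.0, 0.0]
wrist_force: [0.7, 1.0, 0.4]
grip_width: 59.8
```

Request:
drive_tool([
  [0,0,0],
  [0,0,0],
  [0,0,0],
  [0,0,0],
  [0,0,0],
], claw=[0.0,0.0,0.0,0.0,0.0], turn=[0,0,0,0,0])

```text
time: 3.12
tcp_pos: [499.8, 21.1, 101.6]
tcp_rot: [0.997, 0.071, 0.001, 0.0]
wrist_force: [0.3, 0.5, -0.0]
grip_width: 34.5
```

Request:
drive_tool([
  [0,0,0],
  [0,0,0],
  [0,0,0],
  [0,0,0],
  [0,0,0],
], claw=[0.0,0.0,0.0,0.0,0.0], turn=[0,0,0,0,0])

```text
time: 3.53
tcp_pos: [499.2, 21.4, 100.9]
tcp_rot: [0.997, 0.071, 0.0, 0.0]
wrist_force: [0.7, -0.4, 0.2]
grip_width: 3.5
```

Run:
```python
from h import *
s=monitor.get_state(); print(s['tcp_pos'],yaw_of(s),s['grip_width'])
p,d=snap('side')
cv2.imwrite('pics/a2.png',cv2.resize(p[130:290,190:350,::-1],None,fx=3.5,fy=3.5))
s=monitor.get_state(); print(s['tcp_pos'],yaw_of(s),s['grip_width'])
```

```text
[499.21617716  21.35764226 100.89257472] 8.184004456091861 3.4838919562935704
[499.21305635  21.35678759 100.8697258 ] 8.18309178625366 1.9156140291465307
```

View pics/a2.png

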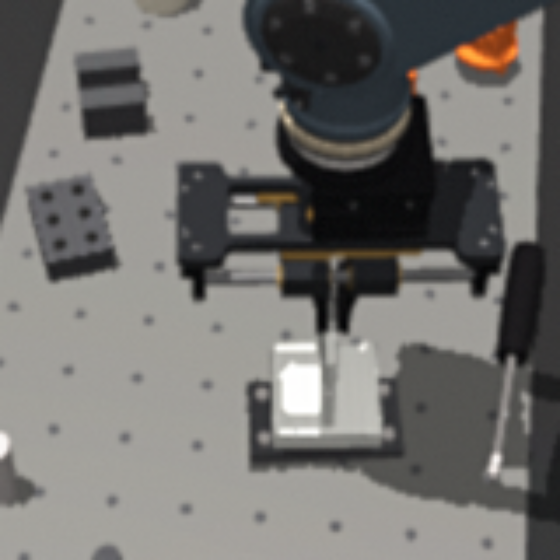

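Request:
drive_tool([
  [0,0,0],
  [0,0,0],
  [0,0,0],
  [0,0,0],
  [0,0,0],
], claw=[0.0,0.0,0.0,0.0,0.0], turn=[0,0,0,0,0])

```text
time: 4.0
tcp_pos: [499.2, 21.3, 100.8]
tcp_rot: [0.997, 0.071, -0.0, -0.0]
wrist_force: [-0.1, 0.5, 0.7]
grip_width: 0.5
```

Run:
```python
from h import *
p,d=snap('side'); C=cloud('side',d)
cv2.imwrite('pics/a3.png',cv2.resize(p[180:260,240:340,::-1],None,fx=7,fy=7,interpolation=cv2.INTER_CUBIC))
for v in range(196,262,4): print(v,[ (int(C[v,u,0]),int(C[v,u,1]),int(C[v,u,2])) if d[v,u]>0 else None for u in range(276,294,2)])
```

```text
196 [(516, 40, 233), (512, 39, 234), (507, 48, 244), (503, 48, 245), (499, 48, 246), (495, 47, 245), (491, 45, 244), (487, 44, 243), (483, 44, 244)]
200 [(515, 50, 233), (511, 47, 230), (507, 45, 228), (503, 47, 232), (498, 48, 234), (495, 45, 231), (491, 43, 228), (487, 43, 229), (483, 43, 229)]
204 [(515, 46, 215), (510, 46, 215), (506, 46, 217), (502, 46, 217), (498, 44, 215), (502, -126, -2), (491, 27, 195), (486, 45, 219), (482, 45, 219)]
208 [(513, 57, 215), (509, 56, 216), (505, 58, 219), (501, 54, 215), (497, 53, 213), (493, 52, 212), (489, 50, 211), (485, 54, 216), (481, 51, 213)]
212 [(513, 61, 207), (509, 58, 205), (505, 60, 207), (501, 57, 205), (497, 55, 203), (494, 29, 169), (489, 29, 169), (484, 56, 206), (480, 56, 206)]
216 [(523, -83, -1), (518, -83, 0), (506, 32, 157), (502, 33, 159), (497, 30, 155), (493, 28, 153), (489, 31, 158), (485, 30, 158), (483, -88, 0)]
220 [(522, -68, 1), (517, -71, -1), (512, -71, 0), (501, 30, 140), (497, 28, 138), (493, 29, 140), (488, 31, 144), (487, -73, 1), (482, -73, 1)]
224 [(521, -58, -1), (516, -59, -1), (511, -58, 0), (501, 30, 
[... 631 characters left out ...]
 14, 42)]
244 [(512, 30, 43), (508, 31, 44), (503, 27, 39), (497, 52, 78), (493, 49, 75), (489, 25, 39), (484, 25, 40), (480, 24, 40), (475, 25, 42)]
248 [(511, 41, 43), (506, 41, 43), (502, 41, 44), (497, 50, 59), (492, 49, 59), (488, 40, 45), (483, 39, 44), (479, 37, 43), (474, 36, 41)]
252 [(510, 53, 44), (505, 51, 41), (501, 51, 42), (496, 49, 41), (492, 50, 43), (487, 48, 41), (482, 48, 41), (478, 49, 45), (473, 47, 42)]
256 [(509, 57, 33), (505, 55, 31), (500, 55, 32), (495, 55, 33), (491, 52, 30), (486, 54, 34), (482, 53, 32), (477, 49, 28), (472, 51, 32)]
260 [(509, 51, 5), (505, 49, 4), (500, 52, 9), (495, 49, 6), (490, 50, 9), (486, 49, 7), (481, 47, 6), (476, 45, 3), (472, 46, 6)]
```

View pics/a3.png

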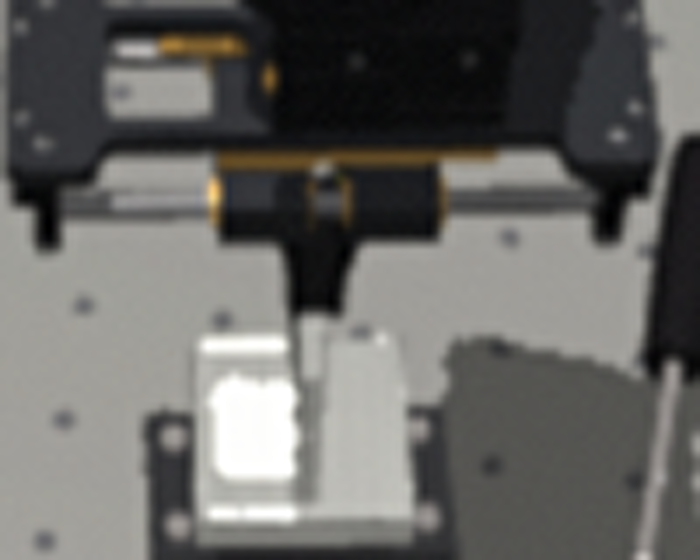

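Run:
```python
from h import *
a=np.radians(7.45)
for s in(30,37,-30,-37):
  for z in (150,160,175): print(s,z,np.round(proj('side',(500.5+s*np.cos(a),17.9+s*np.sin(a),z)),1))
s=monitor.get_state(); x,y,z=s['tcp_pos']
for dz in(-11,0,8,20,40): print(dz,np.round(proj('side',(x,y,z+dz)),1))
print(proj('side',(498.7,20.2,118)))
p,d=load('side'); C=cloud('side',d)
for v in range(216,240,2): print(v,[ (int(C[v,u,0]),int(C[v,u,1]),int(C[v,u,2])) if d[v,u]>0 else None for u in range(280,290,1)])
```

```text
30 150 [269.6 212.9]
30 160 [269.7 210.1]
30 175 [269.7 205.9]
37 150 [266.4 212.9]
37 160 [266.4 210.1]
37 175 [266.5 205.9]
-30 150 [297.  212.7]
-30 160 [297.3 210. ]
-30 175 [297.7 205.8]
-37 150 [300.2 212.7]
-37 160 [300.5 210. ]
-37 175 [300.9 205.7]
-11 [282.8 229.9]
0 [283.  227.1]
8 [283.1 225.1]
20 [283.3 221.9]
40 [283.6 216.6]
(np.float64(283.5191447513233), np.float64(222.29631965916775))
216 [(506, 32, 157), (504, 32, 157), (502, 33, 159), (500, 28, 152), (497, 30, 155), (496, 22, 145), (493, 28, 153), (491, 26, 150), (489, 31, 158), (487, 28, 155)]
218 [(513, -77, 0), (504, 30, 147), (502, 31, 148), (499, 30, 147), (497, 30, 148), (495, 29, 147), (493, 28, 146), (491, 31, 151), (489, 30, 149), (486, 28, 147)]
220 [(512, -71, 0), (503, 31, 141), (501, 30, 140), (499, 30, 140), (497, 28, 138), (495, 30, 141), (493, 29, 140), (490, 30, 141), (488, 31, 144), (486, 32, 145)]
222 [(511, -65, 0), (503, 31, 134), (501, 31, 134), (499, 30, 133), (497, 28, 130), (495, 29, 132), (492, 28, 131), (490, 29, 133), (488, 30, 134), (489, -65, 3)]
224 [(511, -58, 0), (503, 33, 128), (5
[... 526 characters left out ...]
 115), (493, 41, 118), (493, -10, 45), (490, -12, 42), (488, -13, 41), (486, -10, 46)]
232 [(506, -3, 45), (504, -2, 45), (499, 38, 105), (497, 46, 118), (495, 45, 116), (492, 46, 118), (492, -5, 43), (490, -5, 44), (487, -6, 43), (485, -7, 42)]
234 [(506, 0, 41), (504, 0, 41), (499, 40, 100), (496, 49, 114), (494, 50, 115), (492, 54, 122), (492, 0, 42), (489, 1, 47), (487, -1, 42), (485, 0, 44)]
236 [None, (503, 7, 43), (499, 44, 98), (496, 50, 107), (494, 53, 112), (492, 51, 110), (491, 5, 44), (489, 7, 46), (486, 4, 43), (484, 4, 43)]
238 [(505, 13, 44), (502, 13, 45), (498, 48, 96), (496, 52, 103), (494, 52, 103), (491, 50, 101), (491, 11, 44), (488, 10, 43), (486, 11, 44), (484, 8, 41)]
```

The fingertips appear closed just above the handle top (z≈120), about 30 mm higher than the reported pose implies. I'll open and measure the real fingertip position.

Request:
drive_tool([
  [0,0,-0.008],
  [0,0,-0.008],
  [0,0,-0.008],
  [0,0,-0.008],
  [0,0,-0.008],
], claw=[0.06,0.06,0.06,0.06,0.06], turn=[0,0,0,0,0])

```text
time: 4.47
tcp_pos: [499.5, 21.3, 142.1]
tcp_rot: [0.997, 0.071, 0.001, 0.0]
wrist_force: [-0.5, 0.5, 0.1]
grip_width: 25.9
```

Request:
drive_tool([
  [0,0,0],
  [0,0,0],
  [0,0,0],
  [0,0,0],
  [0,0,0],
], claw=[0.06,0.06,0.06,0.06,0.06], turn=[0,0,0,0,0])

```text
time: 4.88
tcp_pos: [498.8, 21.4, 140.4]
tcp_rot: [0.997, 0.071, -0.001, -0.0]
wrist_force: [0.5, 0.9, 0.2]
grip_width: 56.6
```

Run:
```python
from h import *
s=monitor.get_state(); print(s['tcp_pos'],yaw_of(s),s['grip_width'],s['joint_pos'],s['wrist_force'])
p,d=snap('side'); C=cloud('side',d); C[d==0]=0
cv2.imwrite('pics/a4.png',cv2.resize(p[160:240,230:340,::-1],None,fx=7,fy=7,interpolation=cv2.INTER_CUBIC))
x,y,z=s['tcp_pos'];w=np.radians(yaw_of(s))
q=C-np.array([x,y,0]); X=q[...,0]*np.cos(w)+q[...,1]*np.sin(w); Y=-q[...,0]*np.sin(w)+q[...,1]*np.cos(w); Z=C[...,2]
for v in range(188,216,2):
  print(v,[(int(X[v,u]),int(Y[v,u]),int(Z[v,u])) for u in range(262,310) if Z[v,u]>122][:24])
```

```text
[498.80608747  21.38415907 140.42007989] 8.177635737888297 56.55583848619642 [-1.81350836e-01  4.50086137e-01  1.80519018e+00 -1.04156787e-05
  8.87425095e-01 -3.24070741e-01] [0.5340286  0.86979227 0.15319362]
188 [(48, 24, 270), (46, 22, 267), (44, 27, 273), (42, 24, 270), (40, 25, 270), (38, 22, 267), (36, 23, 268), (34, 23, 268), (32, 24, 269), (30, 22, 267), (28, 24, 269), (26, 24, 269), (24, 23, 268), (22, 24, 268), (20, 24, 269), (18, 21, 266), (16, 22, 267), (14, 22, 267), (13, 25, 270), (11, 24, 269), (9, 24, 268), (7, 24, 269), (5, 25, 270), (3, 26, 270)]
190 [(48, 22, 261), (46, 23, 262), (44, 21, 260), (42, 23, 262), (40, 21, 259), (38, 20, 259), (36, 24, 263), (34, 23, 261), (32, 23, 262), (30, 24, 263), (28, 19, 257), (26, 20, 258), (24, 21, 259), (22, 23, 262), (20, 20, 258), (18, 22, 260), (16, 21, 259), (14, 21, 259), (12, 23, 261), (10, 21, 258), (8, 22, 260), (6, 21, 259), (4, 22, 260), (2, 22, 259)]
192 [(48, 23, 255), (46, 22, 254), (44, 23, 255), (42, 21, 253), (40, 22, 254), (38, 23, 256), (36, 23, 255), (34, 22, 255), (32, 21, 253), (-35, -3, 221), (-35, 9, 23
[... 2034 characters left out ...]
[(35, 8, 190), (33, 9, 191), (31, 7, 189), (29, 8, 190), (26, 7, 189), (-30, -9, 166), (-30, 5, 185), (-32, 7, 188), (-34, 9, 190), (-36, 8, 188), (-38, 7, 188), (-40, 9, 190)]
208 [(35, 8, 184), (33, 10, 186), (31, 9, 185), (28, 6, 181), (26, 8, 183), (-30, 8, 181), (-32, 7, 181), (-34, 9, 183), (-36, 10, 184), (-38, 10, 184)]
210 [(35, 1, 167), (33, 10, 179), (31, 8, 176), (28, 7, 176), (26, 9, 177), (-30, 8, 176), (-32, 10, 177), (-35, 7, 174), (-37, 7, 174), (-39, 10, 177)]
212 [(33, 10, 173), (31, 11, 173), (28, 8, 170), (26, 10, 172), (-31, 9, 170), (-33, 8, 167), (-35, 11, 172), (-37, 9, 169)]
214 [(33, 10, 165), (30, 9, 163), (28, 9, 164), (26, 9, 164), (-35, 9, 162), (-37, 10, 163)]
```

View pics/a4.png

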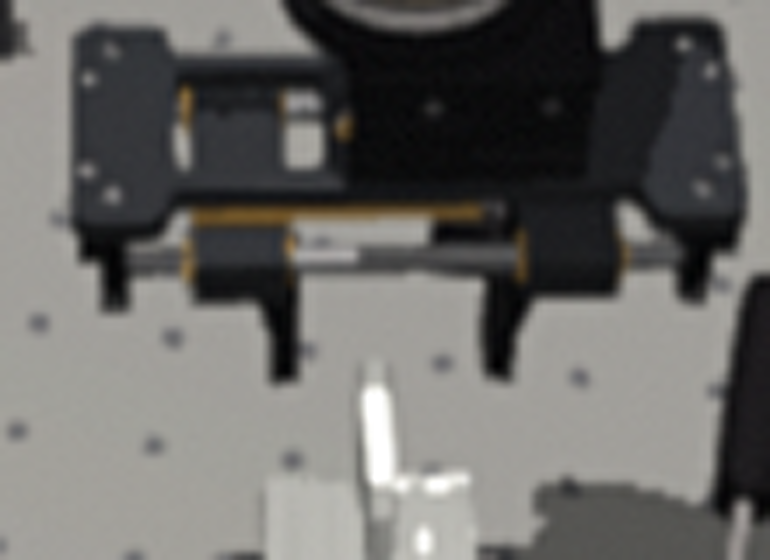

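Run:
```python
from h import *
print([ (a,getattr(arm,a)) for a in dir(arm) if not a.startswith('_')])
print([a for a in dir(monitor) if not a.startswith('_')])
p,d=load('side'); C=cloud('side',d); C[d==0]=0
s=monitor.get_state();x,y,z=s['tcp_pos'];w=np.radians(yaw_of(s))
q=C-np.array([x,y,0]); X=q[...,0]*np.cos(w)+q[...,1]*np.sin(w); Y=-q[...,0]*np.sin(w)+q[...,1]*np.cos(w); Z=C[...,2]
m=(abs(X)<45)&(Y>5)&(Y<14)&(Z>125)&(Z<195)
for sgn in(1,-1):
    k=m&(X*sgn>0); k2=k&(Z<175); print(sgn,k.sum(),'zmin',np.percentile(Z[k],[0,2,5]),'X',np.percentile(X[k2],[5,95]),'Y',Y[k2].mean())
```

```text
[('Unreachable', <class 'workcell.Unreachable'>), ('tip_reach', 11.0)]
['get_state']
1 40 zmin [162.62783403 163.204203   164.07668988] X [26.52570027 33.09994171] Y 9.22353585382609
-1 44 zmin [162.92215404 163.47746021 165.43270891] X [-37.79306347 -31.09464018] Y 9.343982417833471
```

The depth shows the fingertips actually stand about 20 mm above the reported TCP, not 11 mm below. They also sit about 2 mm towards -x. I'll work with these measured offsets and descend to put the tips at about 88 mm.

Request:
drive_tool([
  [0.001,0.001,0.012],
  [0.001,0,0.012],
  [0,0,0.012],
  [0,0,0.006],
  [0,0,0],
], claw=[0.06,0.06,0.06,0.06,0.06], turn=[0,0,0,0,0])

```text
time: 5.35
tcp_pos: [500.1, 20.8, 97.4]
tcp_rot: [0.997, 0.071, -0.002, -0.0]
wrist_force: [0.3, 0.1, -0.3]
grip_width: 59.7
```

Run:
```python
from h import *
s=monitor.get_state(); print(s['tcp_pos'],yaw_of(s),s['grip_width'],s['wrist_force'])
p,d=snap('side')
cv2.imwrite('pics/a5.png',cv2.resize(p[160:270,230:340,::-1],None,fx=5,fy=5,interpolation=cv2.INTER_CUBIC))
```

```text
[500.10070009  20.78627657  97.40053619] 8.173360376777623 59.717648157416356 [ 0.31376944  0.13554401 -0.29124675]
```

View pics/a5.png

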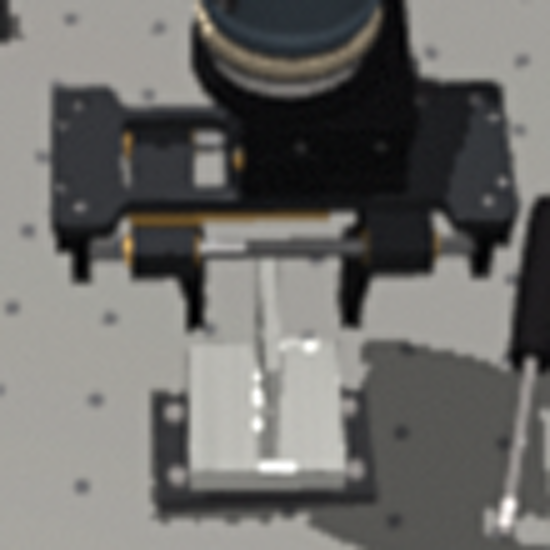

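The jaws (crop (195,320) and (350,320)) straddle the handle at (265,300). I'll descend the rest and close.

Request:
drive_tool([
  [0.0005,0,0.01],
  [0,0,0.01],
  [0,0,0.009],
  [0,0,0],
  [0,0,0],
], claw=[0.06,0.06,0.06,0.05,0.04], turn=[0,0,0,0,0])

```text
time: 5.82
tcp_pos: [501.1, 20.8, 69.0]
tcp_rot: [0.997, 0.071, -0.001, -0.0]
wrist_force: [0.0, -0.6, 0.5]
grip_width: 53.2
```

Request:
drive_tool([
  [0,0,0],
  [0,0,0],
  [0,0,0],
  [0,0,0],
  [0,0,0],
], claw=[0.0,0.0,0.0,0.0,0.0], turn=[0,0,0,0,0])

```text
time: 6.23
tcp_pos: [502.0, 20.7, 70.1]
tcp_rot: [0.997, 0.071, 0.0, 0.0]
wrist_force: [0.6, 1.1, -0.1]
grip_width: 21.2
```

Request:
drive_tool([
  [0,0,0],
  [0,0,0],
  [0,0,0],
  [0,0,0],
  [0,0,0],
], claw=[0.0,0.0,0.0,0.0,0.0], turn=[0,0,0,0,0])

```text
time: 6.65
tcp_pos: [501.6, 20.7, 69.8]
tcp_rot: [0.997, 0.071, -0.0, -0.0]
wrist_force: [-0.9, -0.5, -0.4]
grip_width: 7.6
```

Run:
```python
from h import *
s=monitor.get_state(); print(s['tcp_pos'],yaw_of(s),s['grip_width'],s['wrist_force'])
p,d=snap('side')
cv2.imwrite('pics/a6.png',cv2.resize(p[180:270,240:330,::-1],None,fx=6,fy=6,interpolation=cv2.INTER_CUBIC))
```

```text
[501.56118364  20.71689419  69.82100493] 8.177361101797327 7.597301422670524 [-0.93217034 -0.53988344 -0.38815229]
```

View pics/a6.png

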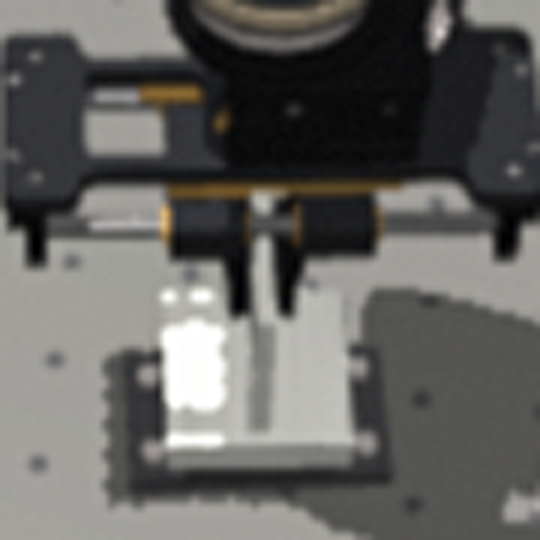

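Request:
drive_tool([
  [0,0,-0.004],
  [0,0,-0.006],
  [0,0,-0.01],
  [0,0,-0.01],
  [0,0,-0.015],
], claw=[0.0,0.0,0.0,0.0,0.0], turn=[0,0,0,0,0])

```text
time: 7.12
tcp_pos: [501.4, 20.8, 115.5]
tcp_rot: [0.997, 0.071, -0.001, -0.0]
wrist_force: [0.3, -0.1, -1.7]
grip_width: 7.2
```

Request:
drive_tool([
  [0,0,-0.015],
  [0,0,-0.015],
  [0,0,-0.015],
  [0,0,0],
  [0,0,0],
], claw=[0.0,0.0,0.0,0.0,0.0], turn=[0,0,0,0,0])

```text
time: 7.53
tcp_pos: [502.6, 20.6, 161.2]
tcp_rot: [0.997, 0.071, 0.002, 0.0]
wrist_force: [-0.8, 0.8, -2.1]
grip_width: 7.6
```

Run:
```python
from h import *
s=monitor.get_state(); print(s['tcp_pos'],yaw_of(s),s['grip_width'],s['wrist_force'])
p,d=snap('side')
cv2.imwrite('pics/a7.png',cv2.resize(p[140:280,220:360,::-1],None,fx=4,fy=4,interpolation=cv2.INTER_CUBIC))
plan(453.8,269.4,162,-15.7,10)
```

```text
[502.62216158  20.57410011 161.22712354] 8.18251202680281 7.609443200252534 [-0.79959862  0.84047996 -2.11881299]
cur [501.77  20.71 160.26   8.18]
[[-0.0012, -0.0253, np.float64(-0.0002)], [-0.0023, -0.0252, np.float64(-0.0002)], [-0.0033, -0.0251, np.float64(-0.0002)], [-0.0044, -0.025, np.float64(-0.0002)], [-0.0054, -0.0247, np.float64(-0.0002)]] [np.float64(2.39), np.float64(2.39), np.float64(2.39), np.float64(2.39), np.float64(2.39)]
[[-0.0064, -0.0245, np.float64(-0.0001)], [-0.0074, -0.0242, np.float64(-0.0002)], [-0.0084, -0.0239, np.float64(-0.0001)], [-0.0094, -0.0235, np.float64(-0.0002)], [-0.0105, -0.0231, np.float64(-0.0001)]] [np.float64(2.39), np.float64(2.39), np.float64(2.39), np.float64(2.39), np.float64(2.39)]
end [453.77 269.39 161.96 -15.72]
```

View pics/a7.png

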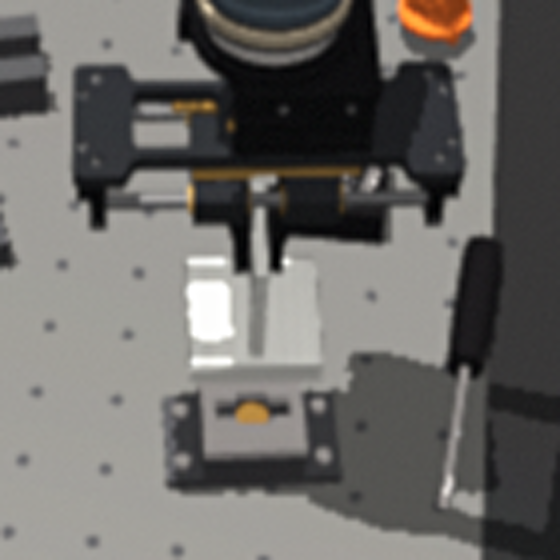

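The cover is lifted (crop (255,310)) and the socket with its orange spring plate is exposed at (255,410). The weight reads about 2 N. Moving to the hook's free end.

Request:
drive_tool([
  [-0.0012,-0.0253,-0.0002],
  [-0.0023,-0.0252,-0.0002],
  [-0.0033,-0.0251,-0.0002],
  [-0.0044,-0.025,-0.0002],
  [-0.0054,-0.0247,-0.0002],
], claw=[0.0,0.0,0.0,0.0,0.0], turn=[2.4,2.4,2.4,2.4,2.4])

```text
time: 8.0
tcp_pos: [476.5, 145.9, 159.7]
tcp_rot: [0.999, -0.035, -0.001, 0.0]
wrist_force: [1.3, -1.0, -1.5]
grip_width: 7.8
```

Request:
drive_tool([
  [-0.0064,-0.0245,-0.0002],
  [-0.0074,-0.0242,-0.0002],
  [-0.0084,-0.0239,-0.0002],
  [-0.0094,-0.0235,-0.0001],
  [-0.0105,-0.0231,0],
], claw=[0.0,0.0,0.0,0.0,0.0], turn=[2.4,2.4,2.4,2.4,2.3])

```text
time: 8.42
tcp_pos: [452.7, 270.3, 160.3]
tcp_rot: [0.99, -0.138, -0.001, 0.001]
wrist_force: [0.9, -0.6, -1.4]
grip_width: 7.7
```

Request:
drive_tool([
  [0,0,0],
  [0,0,0],
  [0,0,0],
  [0,0,0],
  [0,0,0],
], claw=[0.0,0.0,0.0,0.0,0.0], turn=[0,0,0,0,0])

```text
time: 8.83
tcp_pos: [454.1, 268.3, 161.2]
tcp_rot: [0.991, -0.137, -0.0, 0.0]
wrist_force: [0.3, 0.6, -1.5]
grip_width: 7.7
```

Run:
```python
from h import *
s=monitor.get_state(); print(s['tcp_pos'],yaw_of(s),s['grip_width'],s['wrist_force'])
p,d=snap('side'); p2,d2=snap('top')
cv2.imwrite('pics/b1.png',np.hstack([cv2.resize(p[190:350,180:340,::-1],None,fx=2.5,fy=2.5,interpolation=cv2.INTER_CUBIC),cv2.resize(p2[110:270,80:240,::-1],None,fx=2.5,fy=2.5,interpolation=cv2.INTER_CUBIC)]))
a=np.radians(-15.7);o=np.array([537.6,245.8]);ex=np.array([np.cos(a),np.sin(a)]);ey=np.array([-ex[1],ex[0]])
for n,dd in(('side',d),('top',d2)):
    C=cloud(n,dd);C[dd==0]=0;q=C[...,:2]-o;X=q@ex;Y=q@ey;Z=C[...,2]
    print(n)
    m=(X>-140)&(X<-55)&(abs(Y)<50)&(Z>100)&(Z<145); print('lid',m.sum(),np.median(Z[m]) if m.any() else 0, np.percentile(X[m],[2,98]),np.percentile(Y[m],[2,98]) )
    k=m&(Z>124)&(Z<144); r=cv2.minAreaRect(np.stack([X[k],Y[k]],-1).astype(np.float32)); print(r)
    m=(X>-130)&(X<-60)&(abs(Y)<50)&(Z>195)&(Z<220); print('htop?',m.sum(),np.median(C[m],0) if m.any() else 0,X[m].mean(),Y[m].min() if m.any() else 0,Y[m].max() if m.any() else 0)
```

```text
[454.12289316 268.32065149 161.23647931] -15.79987302872005 7.719892463732346 [ 0.34032651  0.57886131 -1.54667693]
side
lid 1025 135.1175603718303 [-123.642614    -56.12533857] [-25.39839359  33.67186158]
((-89.46676635742188, 1.8343219757080078), (66.4783935546875, 68.74430084228516), 89.92138671875)
htop? 123 [458.89123969 281.88006972 208.62787413] -85.68420296497465 -13.680165078317719 30.255081564902095
top
lid 523 134.78045536005348 [-123.1274639   -56.47812977] [-37.54056818   4.33318022]
((-89.65901184082031, -15.803953170776367), (45.32065963745117, 68.9243392944336), 88.82447052001953)
htop? 59 [446.44165631 249.12333661 208.49426583] -88.68971727741811 -33.54482977228861 2.0069661935412864
```

View pics/b1.png

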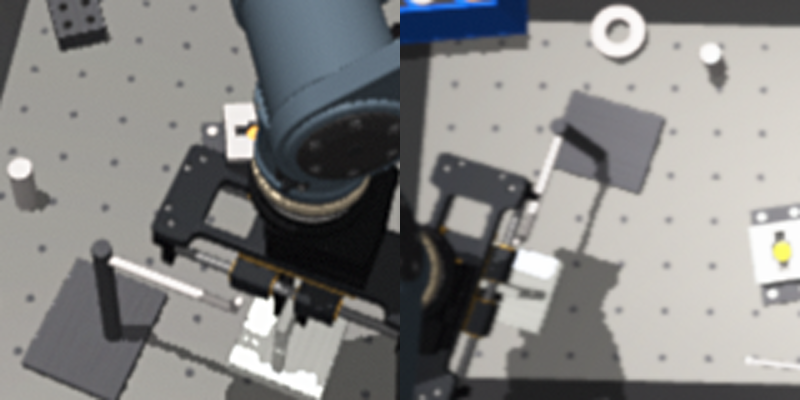

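The lid sits at z=135 (bar underside about 175), centred at hook x≈-90, y≈-1. It clears both the 168 mm tip and the bar, so I'll advance 90 mm along +x.

Request:
drive_tool([
  [0.01,-0.001,0],
  [0.015,0,0],
  [0.015,0,0],
  [0.015,0,0],
  [0.015,0,0],
], claw=[0.0,0.0,0.0,0.0,0.0], turn=[0,0,0,0,0])

```text
time: 9.35
tcp_pos: [523.4, 250.7, 161.7]
tcp_rot: [0.991, -0.137, 0.0, -0.0]
wrist_force: [-0.8, -1.6, -2.2]
grip_width: 7.8
```

Request:
drive_tool([
  [0.01,0,0],
  [0.01,0,0],
  [0,0,0],
  [0,0,0],
  [0,0,0],
], claw=[0.0,0.0,0.0,0.0,0.0], turn=[0,0,0,0,0])

```text
time: 9.77
tcp_pos: [539.9, 246.0, 161.3]
tcp_rot: [0.991, -0.137, -0.001, 0.0]
wrist_force: [0.2, 0.5, -2.0]
grip_width: 7.9
```

```bash
cat > hk.py <<'E'
from h import *
import sys
tag=sys.argv[1]
s=monitor.get_state(); print(s['tcp_pos'],yaw_of(s),s['grip_width'],s['wrist_force'])
p,d=snap('side'); p2,d2=snap('top')
cv2.imwrite(f'pics/{tag}.png',np.hstack([cv2.resize(p[220:350,170:300,::-1],None,fx=3,fy=3,interpolation=cv2.INTER_CUBIC),cv2.resize(p2[120:250,80:210,::-1],None,fx=3,fy=3,interpolation=cv2.INTER_CUBIC)]))
a=np.radians(-15.7);o=np.array([537.6,245.8]);ex=np.array([np.cos(a),np.sin(a)]);ey=np.array([-ex[1],ex[0]])
for n,dd in(('side',d),('top',d2)):
    C=cloud(n,dd);C[dd==0]=0;q=C[...,:2]-o;X=q@ex;Y=q@ey;Z=C[...,2]
    m=(abs(X)<60)&(abs(Y)<60)&(Z>80)&(Z<142); print(n,'lid',m.sum(),np.median(Z[m]) if m.any() else 0, np.percentile(X[m],[2,98]) if m.any() else 0,np.percentile(Y[m],[2,98]) if m.any() else 0)
    m=(abs(X)<20)&(abs(Y)<45)&(Z>178)&(Z<215); print('h',m.sum(),np.percentile(Z[m],[50,90]) if m.any() else 0)
E
python3 hk.py b2
```

```text
[539.92297985 245.96032098 161.27329671] -15.716306305535234 7.854610818288791 [ 0.1852772   0.52868516 -1.98453664]
side lid 895 134.8763244257667 [-35.12040914  35.18719982] [-28.24063163  35.1715019 ]
h 153 [198.64382992 210.01508793]
top lid 474 134.693940440686 [-34.44540656  35.02972403] [-36.0510488    0.77598611]
h 74 [207.42396007 209.76851057]
```

View pics/b2.png

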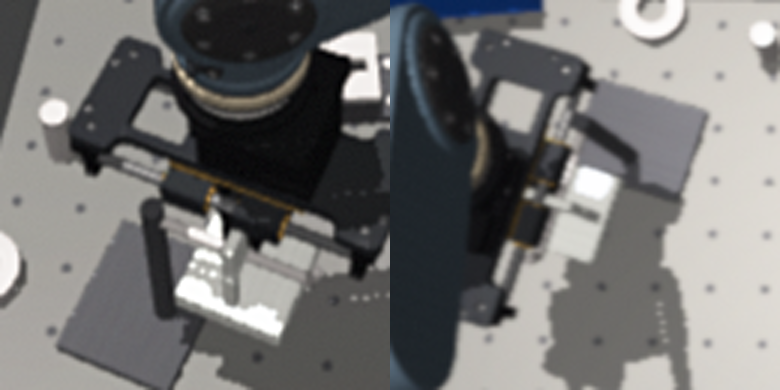

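The hook bar passes through the handle window (side crop (190,230) to (310,270)) and the cover is centred on the seat. Lowering.

Request:
drive_tool([
  [0,0,0.005],
  [0,0,0.005],
  [0,0,0.004],
  [0,0,0.003],
  [0,0,0.002],
], claw=[0.0,0.0,0.0,0.0,0.0], turn=[0,0,0,0,0])

```text
time: 10.28
tcp_pos: [540.4, 245.9, 141.7]
tcp_rot: [0.991, -0.137, -0.001, 0.0]
wrist_force: [-0.1, 0.0, -2.4]
grip_width: 8.0
```

Request:
drive_tool([
  [0,0,0.0005],
  [0,0,0.0005],
  [0,0,0],
  [0,0,0],
  [0,0,0],
], claw=[0.0,0.0,0.0,0.0,0.0], turn=[0,0,0,0,0])

```text
time: 10.7
tcp_pos: [541.1, 246.0, 141.8]
tcp_rot: [0.991, -0.137, 0.0, -0.0]
wrist_force: [0.6, -0.4, -2.5]
grip_width: 7.8
```

Request:
drive_tool([
  [0,0,0.0005],
  [0,0,0.0005],
  [0,0,0],
  [0,0,0],
  [0,0,0],
], claw=[0.0,0.0,0.0,0.0,0.0], turn=[0,0,0,0,0])

```text
time: 11.12
tcp_pos: [540.9, 246.0, 140.6]
tcp_rot: [0.991, -0.137, 0.0, -0.0]
wrist_force: [-0.7, 1.0, -1.9]
grip_width: 7.4
```

```bash
python3 hk.py b3
```

```text
[540.92845278 245.99721527 140.55981205] -15.719592945050179 7.402562685908088 [-0.69401852  1.02287092 -1.9021816 ]
side lid 924 114.35769827334144 [-34.13747551  36.36556545] [-25.26389526  35.42167625]
h 90 [187.79878698 209.94658627]
top lid 502 113.81139337902266 [-33.38784854  35.77402777] [-35.68647562   5.41474719]
h 53 [187.64636011 209.98459665]
```

Request:
drive_tool([
  [0,0,0.0005],
  [0,0,0.0005],
  [0,0,0],
  [0,0,0],
  [0,0,0],
], claw=[0.0,0.0,0.0,0.0,0.0], turn=[0,0,0,0,0])

```text
time: 11.63
tcp_pos: [541.0, 246.0, 139.7]
tcp_rot: [0.991, -0.137, 0.0, -0.0]
wrist_force: [-0.5, 0.1, -0.1]
grip_width: 7.6
```

Contact: the weight went onto the hook. Releasing with a small opening, then straight up.

Request:
drive_tool([
  [0,0,0],
  [0,0,0],
  [0,0,0],
  [0,0,0],
  [0,0,0],
], claw=[0.03,0.03,0.03,0.03,0.03], turn=[0,0,0,0,0])

```text
time: 12.05
tcp_pos: [541.0, 246.0, 139.6]
tcp_rot: [0.991, -0.137, 0.0, -0.0]
wrist_force: [-0.6, -0.5, 0.2]
grip_width: 28.1
```

Request:
drive_tool([
  [0,0,-0.006],
  [0,0,-0.01],
  [0,0,-0.015],
  [0,0,-0.02],
  [0,0,-0.02],
], claw=[0.03,0.03,0.03,0.03,0.03], turn=[0,0,0,0,0])

```text
time: 12.47
tcp_pos: [540.9, 246.0, 212.0]
tcp_rot: [0.991, -0.137, -0.0, -0.0]
wrist_force: [-0.5, -0.4, -0.1]
grip_width: 29.9
```

```bash
python3 hk.py b4
python3 - <<'E'
from h import *
plan(480,60,240,40,10)
E
```

```text
[540.85997627 245.95903421 211.98729469] -15.72348059348462 29.901528593224764 [-0.47735751 -0.355533   -0.10907931]
side lid 1083 113.47334197528149 [-33.979401    36.62177856] [-34.32170303  35.46861155]
h 138 [186.91403846 189.20047838]
top lid 714 113.12888257340263 [-33.24507241  35.85651032] [-35.64621222  34.43561321]
h 90 [186.74065768 188.1133079 ]
cur [543.86 246.82 215.2  -15.72]
[[-0.0011, 0.0197, np.float64(-0.0025)], [-0.003, 0.0195, np.float64(-0.0025)], [-0.0049, 0.0191, np.float64(-0.0025)], [-0.0067, 0.0186, np.float64(-0.0025)], [-0.0085, 0.0178, np.float64(-0.0025)]] [np.float64(-5.57), np.float64(-5.57), np.float64(-5.57), np.float64(-5.57), np.float64(-5.57)]
[[-0.0102, 0.0169, np.float64(-0.0025)], [-0.0118, 0.0159, np.float64(-0.0024)], [-0.0132, 0.0147, np.float64(-0.0025)], [-0.0146, 0.0133, np.float64(-0.0024)], [-0.0158, 0.0118, np.float64(-0.0025)]] [np.float64(-5.57), np.float64(-5.57), np.float64(-5.57), np.float64(-5.57), np.float64(-5.57)]
end [480.    59.99 240.    39.98]
```

View pics/b4.png

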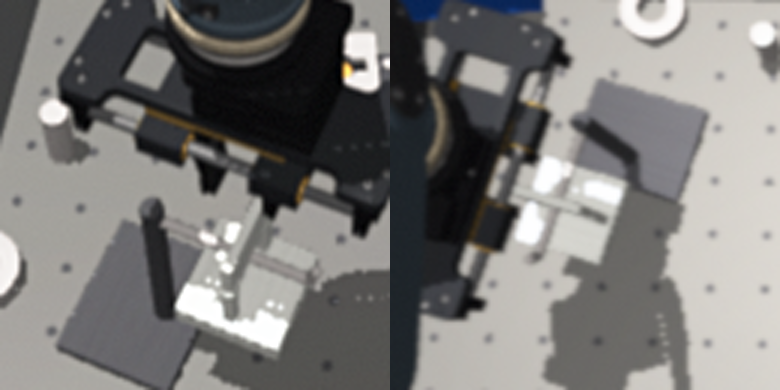

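The cover hangs centred on the hook (lid z=113.3, expected 114; x and y within about 1 mm) after release. Next is the ball post, turning the jaws to yaw 97.6° on the way.

Run:
```python
from h import *
plan(549.5,-336.8,160,97.6,20,cur=(540.9,246,212,-15.72))
```

```text
cur [540.9  246.   212.   -15.72]
[[0.0083, 0.0279, 0.0026], [0.0055, 0.0286, 0.0026], [0.0027, 0.029, 0.0026], [-0.0002, 0.0291, 0.0026], [-0.0031, 0.029, 0.0026]] [-5.67, -5.67, -5.67, -5.67, -5.67]
[[-0.006, 0.0285, 0.0026], [-0.0087, 0.0278, 0.0026], [-0.0115, 0.0268, 0.0026], [-0.014, 0.0255, 0.0026], [-0.0165, 0.024, 0.0026]] [-5.67, -5.67, -5.67, -5.67, -5.67]
[[-0.0188, 0.0223, 0.0026], [-0.0209, 0.0203, 0.0026], [-0.0228, 0.0182, 0.0026], [-0.0245, 0.0158, 0.0026], [-0.0259, 0.0133, 0.0026]] [-5.67, -5.67, -5.67, -5.67, -5.67]
[[-0.0271, 0.0107, 0.0026], [-0.0281, 0.008, 0.0026], [-0.0287, 0.0051, 0.0026], [-0.0291, 0.0023, 0.0026], [-0.0292, -0.0006, 0.0026]] [-5.67, -5.67, -5.67, -5.67, -5.67]
end [ 549.49 -336.84  160.     97.68]
```

Request:
drive_tool([
  [0.0083,0.0279,0.0],
  [0.0055,0.0286,0.0],
  [0.0027,0.029,0.0],
  [-0.0002,0.0291,0.002],
  [-0.0031,0.029,0.003],
], claw=[0.03,0.03,0.03,0.03,0.03], turn=[-5.67,-5.67,-5.67,-5.67,-5.67])

```text
time: 12.98
tcp_pos: [542.9, 99.2, 205.6]
tcp_rot: [0.994, 0.113, 0.0, 0.0]
wrist_force: [0.2, -0.6, -0.6]
grip_width: 30.1
```

Request:
drive_tool([
  [-0.006,0.0285,0.003],
  [-0.0087,0.0278,0.003],
  [-0.0115,0.0268,0.003],
  [-0.014,0.0255,0.003],
  [-0.0165,0.024,0.003],
], claw=[0.04,0.05,0.06,0.06,0.06], turn=[-5.67,-5.67,-5.67,-5.67,-5.67])

```text
time: 13.4
tcp_pos: [544.7, -46.5, 190.2]
tcp_rot: [0.936, 0.352, -0.0, -0.0]
wrist_force: [0.6, -0.6, 0.4]
grip_width: 54.6
```

Request:
drive_tool([
  [-0.0188,0.0223,0.003],
  [-0.0209,0.0203,0.003],
  [-0.0228,0.0182,0.003],
  [-0.0245,0.0158,0.003],
  [-0.0259,0.0133,0.003],
], claw=[0.06,0.06,0.06,0.06,0.06], turn=[-5.67,-5.67,-5.67,-5.67,-5.67])

```text
time: 13.82
tcp_pos: [546.9, -192.2, 175.1]
tcp_rot: [0.821, 0.571, -0.0, -0.0]
wrist_force: [0.3, -0.4, 0.2]
grip_width: 59.9
```

Request:
drive_tool([
  [-0.0271,0.0107,0.003],
  [-0.0281,0.008,0.003],
  [-0.0287,0.0051,0.003],
  [-0.0291,0.0023,0.003],
  [-0.0292,-0.0006,0.003],
], claw=[0.06,0.06,0.06,0.06,0.06], turn=[-5.67,-5.67,-5.67,-5.67,-5.67])

```text
time: 14.23
tcp_pos: [549.0, -338.0, 159.9]
tcp_rot: [0.656, 0.754, 0.0, -0.0]
wrist_force: [0.4, -0.3, 0.1]
grip_width: 59.8
```

Request:
drive_tool([
  [0,0,0],
  [0,0,0],
  [0,0,0],
  [0,0,0],
  [0,0,0],
], claw=[0.06,0.06,0.06,0.06,0.06], turn=[0,0,0,0,0])

```text
time: 14.65
tcp_pos: [549.5, -335.3, 160.6]
tcp_rot: [0.658, 0.753, 0.0, -0.0]
wrist_force: [-0.6, 1.0, 0.1]
grip_width: 60.4
```

Run:
```python
from h import *
s=monitor.get_state(); print(s['tcp_pos'],yaw_of(s),s['grip_width'],s['joint_pos'])
for n in('side','top'):
    p,d=snap(n); cv2.imwrite(f'pics/{n}1.png',cv2.resize(p[:,:,::-1],(800,600),interpolation=cv2.INTER_CUBIC))
```

```text
[ 549.51739336 -335.30316399  160.6256449 ] 97.74117116441849 60.35322741757954 [-7.21277164e-01  5.97412515e-01  1.42157130e+00  2.38763917e-04
  1.12334336e+00 -2.42728591e+00]
```

View pics/side1.png

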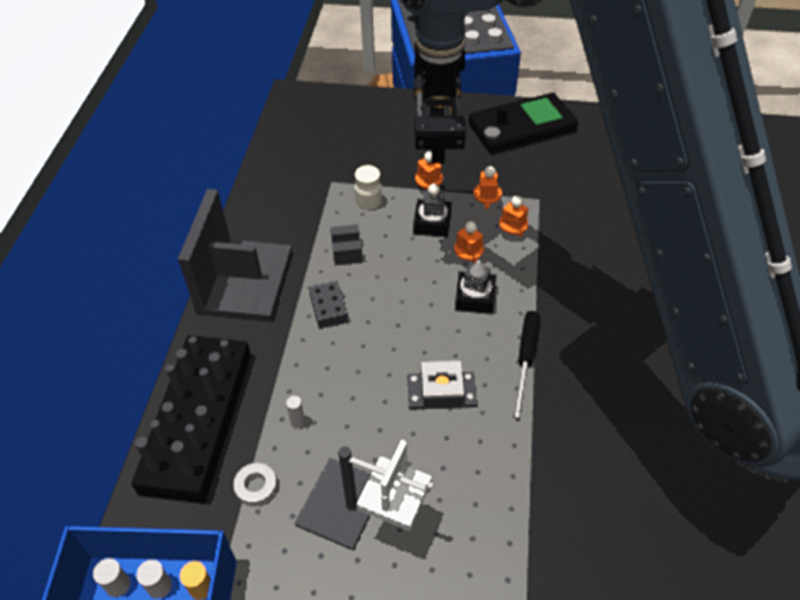

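View pics/top1.png

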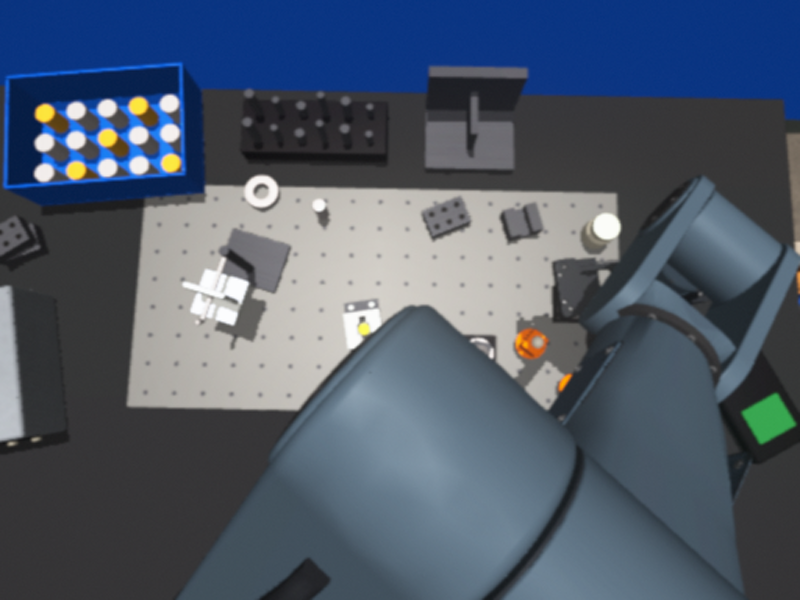

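The side view shows the cover hanging, the socket open at (442,382) and the gripper above the ball post at (440,140). Now I'll measure the socket and the finger position at this pose.

Run:
```python
from h import *
for n in('side','top'):
    p,d=load(n); C=cloud(n,d); C[d==0]=0; Z=C[...,2]
    q=C[...,:2]-np.array([498.7,20.2])
    m=(np.hypot(q[...,0],q[...,1])<48)&(Z>36)&(Z<44); r=cv2.minAreaRect(C[m][:,:2].astype(np.float32)); print(n,'sock',m.sum(),r,Z[m].mean())
    # pixel method: corners of top face by color
    hsv=cv2.cvtColor(p,cv2.COLOR_RGB2HSV); o=(hsv[...,0]>12)&(hsv[...,0]<35)&(hsv[...,1]>100)&(np.hypot(q[...,0],q[...,1])<48)
    v,u=np.nonzero(o); print('orange',len(u),onz(n,u.mean(),v.mean(),31).round(1),C[o].mean(0).round(1))
    k=m&(hsv[...,2]>120); print('white top rect',cv2.minAreaRect(C[k][:,:2].astype(np.float32)),k.sum())
    cv2.imwrite(f'pics/s{n}.png',cv2.resize(p[220:270,255:315,::-1] if n=='side' else p[180:245,205:270,::-1],None,fx=8,fy=8,interpolation=cv2.INTER_CUBIC))
s=monitor.get_state();x,y,z=549.5,-335.3,160.6;w=np.radians(97.7)
for n in('side','top'):
    p,d=load(n); C=cloud(n,d); C[d==0]=0
    q=C-np.array([x,y,0]); X=q[...,0]*np.cos(w)+q[...,1]*np.sin(w); Y=-q[...,0]*np.sin(w)+q[...,1]*np.cos(w); Z=C[...,2]
    m=(abs(X)<48)&(abs(Y)<15)&(Z>165)&(Z<230)
    for sg in(1,-1):
        k=m&(X*sg>5)&(Z<205)
        if k.sum()>3: print(n,sg,k.sum(),'X',np.percentile(X[k],[3,50,97]).round(1),'Y',np.percentile(Y[k],[3,97]).round(1),'Z',np.percentile(Z[k],[2,50]).round(1))
```

```text
side sock 445 ((498.0353698730469, 20.927532196044922), (60.35774612426758, 63.3592643737793), 9.655970573425293) 39.826844125526186
orange 41 [498.3  15.4  31. ] [498.5  12.1  26.1]
white top rect ((498.15264892578125, 20.251955032348633), (60.32050323486328, 62.04935073852539), 9.517969131469727) 432
top sock 294 ((498.9173583984375, 21.73061180114746), (58.84219741821289, 59.92519760131836), 10.120057106018066) 39.55573504643286
orange 42 [497.8  20.4  31. ] [498.1  20.7  27.5]
white top rect ((498.9173583984375, 21.73061180114746), (58.84219741821289, 59.92519760131836), 10.120057106018066) 294
side 1 53 X [34.5 37.5 41.3] Y [-6.6 13.7] Z [183.5 193.4]
```

View pics/sside.png

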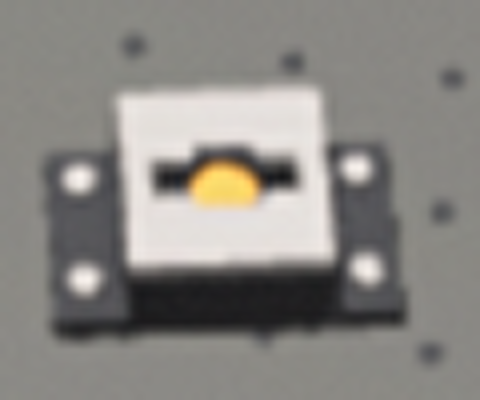

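View pics/stop.png

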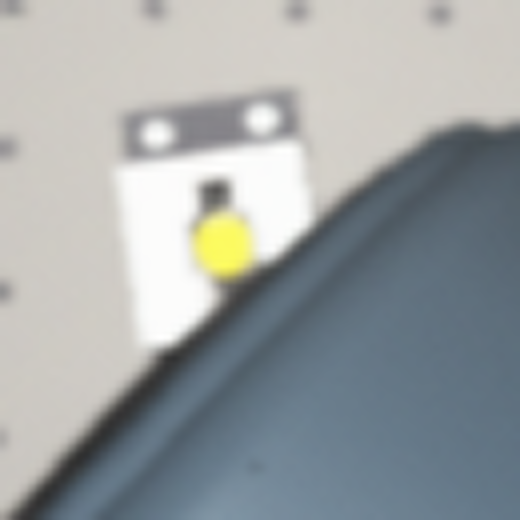

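Run:
```python
from h import *
plan(552.6,-338.5,60,97.6,5)
```

```text
cur [ 549.74 -335.66  160.83   97.75]
[[-0.0006, 0.0005, np.float64(0.0202)], [-0.0006, 0.0005, np.float64(0.0202)], [-0.0007, 0.0005, np.float64(0.0201)], [-0.0006, 0.0005, np.float64(0.0202)], [-0.0007, 0.0005, np.float64(0.0201)]] [np.float64(0.03), np.float64(0.03), np.float64(0.03), np.float64(0.03), np.float64(0.03)]
end [ 552.65 -338.5    60.03   97.6 ]
```

Request:
drive_tool([
  [-0.001,0.001,0.02],
  [-0.001,0.001,0.02],
  [-0.001,0.0005,0.02],
  [0,0,0.02],
  [0,0,0.01],
], claw=[0.06,0.06,0.06,0.06,0.06], turn=[0,0,0,0,0])

```text
time: 15.17
tcp_pos: [551.4, -337.8, 68.4]
tcp_rot: [0.658, 0.753, 0.0, -0.002]
wrist_force: [-0.6, 0.1, 0.3]
grip_width: 59.9
```

```bash
cat > pp.py <<'E'
from h import *
import sys
s=monitor.get_state(); print(s['tcp_pos'],yaw_of(s),s['grip_width'],s['wrist_force'])
p,d=snap('side')
cv2.imwrite(f'pics/{sys.argv[1]}.png',cv2.resize(p[70:170,230:330,::-1],None,fx=6,fy=6,interpolation=cv2.INTER_CUBIC))
E
python3 pp.py c1
```

```text
[ 551.43279232 -337.84825762   68.35717435] 97.7188010424176 59.888534205185806 [-0.58189788  0.0756714   0.26505964]
```

View pics/c1.png

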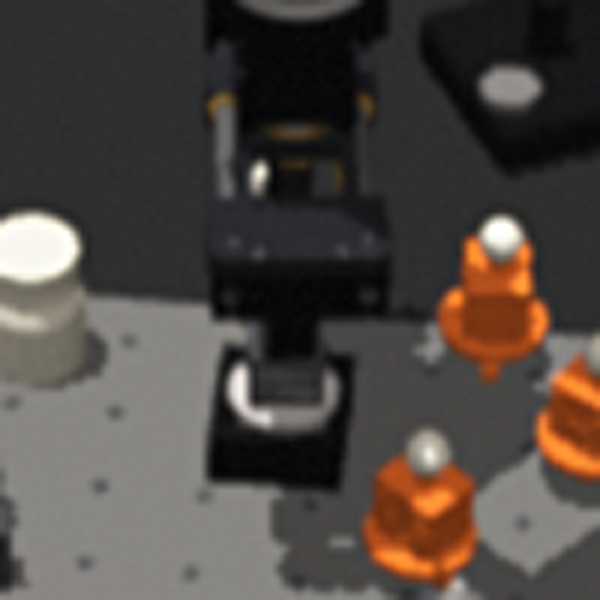

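The near finger (crop (295,345)) is lined up with the block. Continuing down.

Request:
drive_tool([
  [-0.0005,0.001,0.012],
  [0,0,0.012],
  [0,0,0.012],
  [0,0,0.007],
  [0,0,0.003],
], claw=[0.06,0.06,0.06,0.06,0.06], turn=[0,0,0,0,0])

```text
time: 15.63
tcp_pos: [552.7, -339.3, 23.1]
tcp_rot: [0.658, 0.753, -0.0, -0.001]
wrist_force: [-0.1, 0.2, 0.4]
grip_width: 59.9
```

```bash
python3 pp.py c2
```

```text
[ 552.73406764 -339.25957239   23.05303446] 97.67753312300542 59.91846515625479 [-0.12114231  0.19012382  0.40678137]
```

View pics/c2.png

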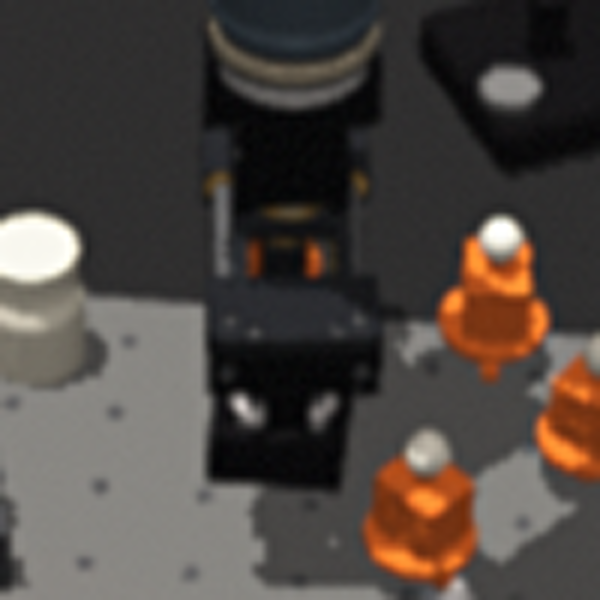

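Request:
drive_tool([
  [0,0,0.001],
  [0,0,0.001],
  [0,0,0.001],
  [0,0,0],
  [0,0,0],
], claw=[0.06,0.06,0.06,0.06,0.06], turn=[0,0,0,0,0])

```text
time: 16.1
tcp_pos: [553.6, -340.0, 22.0]
tcp_rot: [0.658, 0.753, 0.0, 0.0]
wrist_force: [-0.8, -0.5, -0.0]
grip_width: 60.0
```

Request:
drive_tool([
  [0,0,0],
  [0,0,0],
  [0,0,0],
  [0,0,0],
  [0,0,0],
], claw=[0.0,0.0,0.0,0.0,0.0], turn=[0,0,0,0,0])

```text
time: 16.52
tcp_pos: [553.5, -339.9, 21.6]
tcp_rot: [0.658, 0.753, 0.0, 0.0]
wrist_force: [-0.1, -0.0, 0.6]
grip_width: 34.2
```

Request:
drive_tool([
  [0,0,0],
  [0,0,0],
  [0,0,0],
  [0,0,0],
  [0,0,0],
], claw=[0.0,0.0,0.0,0.0,0.0], turn=[0,0,0,0,0])

```text
time: 16.93
tcp_pos: [553.5, -340.0, 21.6]
tcp_rot: [0.658, 0.753, -0.0, 0.0]
wrist_force: [-0.1, -0.3, -0.6]
grip_width: 29.7
```

Gripped (29.7 mm). Lift straight up, then travel to the socket.

Request:
drive_tool([
  [0,0,-0.01],
  [0,0,-0.02],
  [0,0,-0.025],
  [0,0,-0.025],
  [0,0,-0.025],
], claw=[0.0,0.0,0.0,0.0,0.0], turn=[0,0,0,0,0])

```text
time: 17.35
tcp_pos: [552.6, -338.9, 127.2]
tcp_rot: [0.658, 0.753, 0.0, -0.001]
wrist_force: [0.1, 0.2, -4.0]
grip_width: 29.7
```

```bash
python3 pp.py c3
python3 - <<'E'
from h import *
plan(501.8,20.1,126,99.5,15,cur=(553.5,-340,126.5,97.65))
E
```

```text
[ 552.63051889 -338.93307555  127.17362694] 97.68155506037938 29.748661377559667 [ 0.12450918  0.17559698 -3.97116151]
cur [ 553.5  -340.    126.5    97.65]
[[0.0243, -0.0002, 0.0], [0.0242, -0.0002, 0.0], [0.0243, -0.0001, 0.0], [0.0242, -0.0001, 0.0], [0.0243, -0.0, 0.0]] [-0.12, -0.12, -0.12, -0.12, -0.12]
[[0.0242, 0.0, 0.0001], [0.0243, 0.0001, 0.0], [0.0242, 0.0001, 0.0001], [0.0243, 0.0002, 0.0], [0.0242, 0.0002, 0.0001]] [-0.12, -0.12, -0.12, -0.12, -0.12]
[[0.0243, 0.0003, 0.0], [0.0242, 0.0004, 0.0001], [0.0243, 0.0004, 0.0], [0.0242, 0.0004, 0.0001], [0.0243, 0.0005, 0.0]] [-0.12, -0.12, -0.12, -0.12, -0.12]
end [501.77  20.12 126.    99.45]
```

View pics/c3.png

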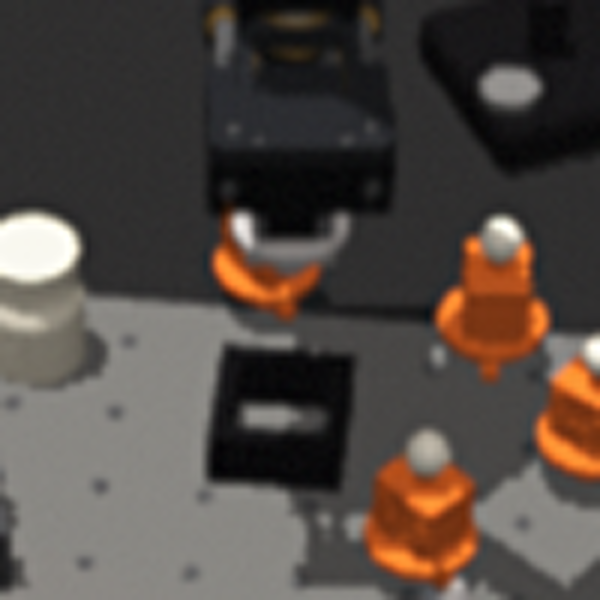

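The post is lifted out of the holder (flange at crop (290,235), empty holder at (280,420)).

Request:
drive_tool([
  [0.0143,0,0],
  [0.0243,0,0],
  [0.0243,0,0],
  [0.0243,0,0],
  [0.0243,0,0],
], claw=[0.0,0.0,0.0,0.0,0.0], turn=[-0.2,-0.2,-0.2,-0.2,-0.2])

```text
time: 17.82
tcp_pos: [535.8, -226.9, 125.0]
tcp_rot: [0.652, 0.759, -0.0, -0.002]
wrist_force: [-0.0, 0.5, -3.3]
grip_width: 29.9
```

Request:
drive_tool([
  [0.0243,0,0],
  [0.0243,0,0],
  [0.0243,0,0],
  [0.0243,0,0],
  [0.0243,0,0],
], claw=[0.0,0.0,0.0,0.0,0.0], turn=[-0.2,-0.2,-0.2,-0.2,0])

```text
time: 18.23
tcp_pos: [516.5, -107.1, 125.3]
tcp_rot: [0.646, 0.763, -0.0, -0.002]
wrist_force: [0.4, -1.3, -2.6]
grip_width: 30.0
```

Request:
drive_tool([
  [0.0243,0.0005,0],
  [0.0243,0.0005,0],
  [0.0243,0.0005,0],
  [0.0243,0.0005,0],
  [0.0143,0,0],
], claw=[0.0,0.0,0.0,0.0,0.0], turn=[0,0,0,0,0])

```text
time: 18.65
tcp_pos: [499.0, 4.1, 125.3]
tcp_rot: [0.646, 0.764, -0.001, -0.003]
wrist_force: [-0.3, -0.7, -3.5]
grip_width: 30.2
```

Request:
drive_tool([
  [0.01,0,0.008],
  [0.008,0,0.008],
  [0,0,0.008],
  [0,0,0],
  [0,0,0],
], claw=[0.0,0.0,0.0,0.0,0.0], turn=[0,0,0,0,0])

```text
time: 19.07
tcp_pos: [498.7, 18.0, 101.4]
tcp_rot: [0.646, 0.763, -0.001, -0.001]
wrist_force: [-0.1, 0.7, -3.0]
grip_width: 29.9
```

```bash
cat > sk.py <<'E'
from h import *
import sys
s=monitor.get_state(); print(s['tcp_pos'],yaw_of(s),s['grip_width'],s['wrist_force'])
p,d=snap('side')
cv2.imwrite(f'pics/{sys.argv[1]}.png',cv2.resize(p[180:270,240:330,::-1],None,fx=6.5,fy=6.5,interpolation=cv2.INTER_CUBIC))
E
python3 sk.py d1
```

```text
[498.73737432  17.98173996 101.4223395 ] 99.44520184297805 29.872039899249955 [-0.0613454   0.69279297 -3.01196657]
```

View pics/d1.png

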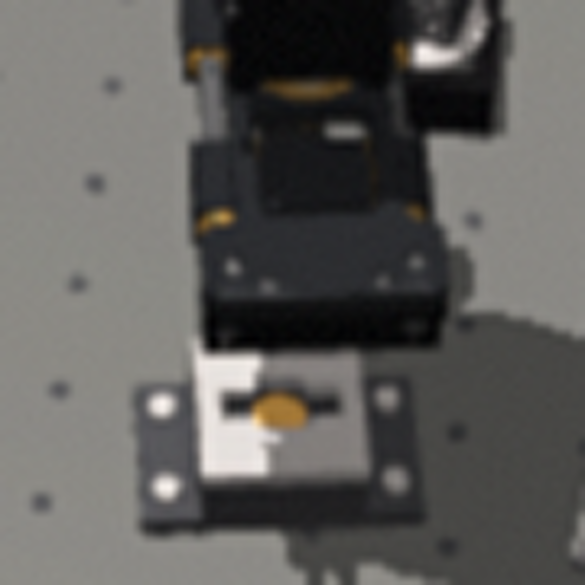

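Run:
```python
from h import *
p,d=snap('top')
cv2.imwrite('pics/d2.png',cv2.resize(p[100:260,160:320,::-1],None,fx=4,fy=4,interpolation=cv2.INTER_CUBIC))
for n in('side','top'):
    c,K,V=cal(n); print(n,(-V[:3,:3].T@V[:3,3]).round())
```

```text
side [ 467.  677. 1027.]
top [ 426.  -46. 1018.]
```

View pics/d2.png

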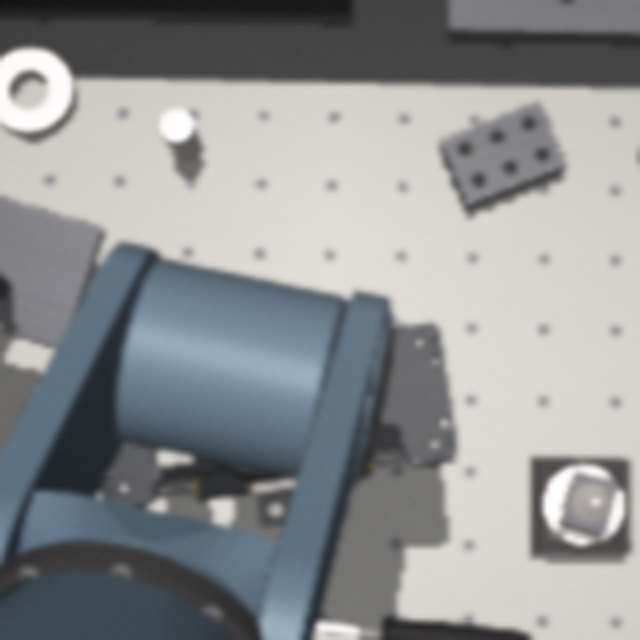

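Run:
```python
from h import *
im=cv2.imread('pics/c3.png'); g=cv2.resize(im,(100,100),interpolation=cv2.INTER_AREA)
hsv=cv2.cvtColor(g,cv2.COLOR_BGR2HSV)
for v in range(33,50): print(v+70,' '.join(f'{hsv[v,u,1]//10:2d}/{hsv[v,u,2]//10:2d}' for u in range(34,62)))
from scipy.optimize import fsolve
th=np.linspace(0,2*np.pi,180)
def ext(x,y,z):
    P=np.array([proj('side',(x+26*np.cos(t),y+26*np.sin(t),z)) for t in th]); return P[:,0].min(),P[:,0].max(),P[:,1].max()
print(ext(549,-339,135.6))
```

```text
103  0/ 3  2/ 1  4/ 1  8/ 2  9/ 2  5/ 1  3/ 0  7/ 0  6/ 0  3/ 0  3/ 0  2/ 0  3/ 0  2/ 1  2/ 1  7/ 1  6/ 0  5/ 0  2/ 0  3/ 0  5/ 1  3/ 0  3/ 0  5/ 0  0/ 0  8/ 0  2/ 1  1/ 1
104  0/ 3  1/ 1 11/ 1 18/ 3 16/ 4  6/ 3  1/ 3  0/ 2  0/ 1  0/ 0  0/ 0  7/ 1  3/ 0  0/ 0  0/ 0  4/ 1  4/ 1  6/ 0  5/ 0  2/ 1  2/ 1  1/ 1  1/ 2  0/ 2  3/ 1  4/ 1  2/ 1  1/ 1
105  0/ 3  2/ 2 10/ 2 19/ 5 11/ 8  2/11  1/11  1/ 8  0/ 3  1/ 1  3/ 1  2/ 0  5/ 1  2/ 0  2/ 0  0/ 0  2/ 1  5/ 0  2/ 1  1/ 1  0/ 2  0/ 4  1/ 6  0/ 6  1/ 4  0/ 2  1/ 2  0/ 2
106  0/ 4  1/ 4  9/ 5 18/ 8  9/14  1/19  1/20  1/15  1/ 7  0/ 3  1/ 1  5/ 0  2/ 0  0/ 0  3/ 0  2/ 1  3/ 0  3/ 0  0/ 1  0/ 3  1/ 4  1/ 7  1/11  1/11  1/ 7  0/ 4  0/ 4  0/ 4
107  0/ 4  1/ 4  9/ 6 18/10  8/15  1/21  0/23  1/18  1/ 9  0/ 4  1/ 2  2/ 0  7/ 0  3/ 0  9/ 0  4/ 0  6/ 0  6/ 0  2/ 2  0/ 4  0/ 5  0/ 8  1/12  1/12  1/ 7  0/ 4  0/ 4  0/ 4
108  0/ 4  1/ 4 10/ 6 18/11 10/13  1/20  0/22  1/19  1/10  0/ 4  0/ 2  2/ 1  0/ 1  2/ 1  2/ 1  2/ 1  2/ 1  2/ 1  1/ 2  0/ 4  0/ 5  1/ 8  1/12  1/11  1/ 7  0/ 4  0/ 4  0/ 4
109  1/ 4  2/ 4  8/ 6 19/10 14/12  2/15  0/20  1/20  1/11  0/ 6  1/ 
[... 1218 characters left out ...]
18/13 18/14 19/16 21/17 21/17 20/13 11/ 7  1/ 4  1/ 4  0/ 4  0/ 4  0/ 4  0/ 4  0/ 4  0/ 4
117  2/ 4  0/ 4 14/ 8 20/17 20/23 20/25 20/25 20/24 21/21 21/16 21/14 21/14 21/16 21/19 21/18 21/17 21/16 21/14 18/ 8  5/ 4  1/ 4  0/ 4  0/ 4  1/ 4  0/ 4  0/ 4  0/ 4  0/ 4
118  0/ 4  1/ 4  5/ 5 17/ 8 21/14 21/20 20/23 20/24 20/24 21/22 21/19 21/18 21/20 20/22 21/19 21/15 21/12 19/ 8 11/ 4  0/ 3  1/ 4  0/ 4  1/ 4  0/ 4  1/ 4  0/ 4  0/ 4  0/ 4
119  0/ 4  1/ 4  2/ 4  4/ 3 16/ 6 20/10 21/15 21/18 21/20 21/21 21/21 21/20 21/20 21/20 21/16 20/11 18/ 7 10/ 3  2/ 2  4/ 2  0/ 3  0/ 4  0/ 4  0/ 4  0/ 4  0/ 4  0/ 4  0/ 4
(np.float64(268.1127527397861), np.float64(287.6460842837208), np.float64(114.50067408337884))
```

The flange seen after lifting gives a post-to-reported offset of about (-4, 0) mm. So the reported target for the socket is about (502.4, 20.5).

Run:
```python
from h import *
plan(502.4,20.5,62,99.6,5)
# socket yaw from top-face edges in side image (saved before): fit bolts
p=cv2.cvtColor(cv2.imread('pics/side1.png'),cv2.COLOR_BGR2GRAY)
p=cv2.resize(p,(512,384),interpolation=cv2.INTER_AREA)
t=cv2.imread('pics/sside.png',0)  # 8x crop of [220:270,255:315]
_,b=cv2.threshold(t,170,255,0); n,l,st,ce=cv2.connectedComponentsWithStats(b.astype(np.uint8))
B=[]
for i in range(1,n):
    if 300<st[i,4]<3000:
        u=255+(ce[i,0]+.5)/8-.5; v=220+(ce[i,1]+.5)/8-.5; q=onz('side',u,v,12); B.append(q[:2]); print(st[i,4],q.round(1))
    elif st[i,4]>3000:
        cs,_=cv2.findContours((l==i).astype(np.uint8),0,2); h=cv2.convexHull(max(cs,key=cv2.contourArea))
        P=np.array([onz('side',255+(x+.5)/8-.5,220+(y+.5)/8-.5,40)[:2] for x,y in h[:,0]],np.float32); print('top',cv2.minAreaRect(P))
B=np.array(B); print(B.mean(0))
```

```text
cur [499.61  17.65 102.3   99.41]
[[0.0005, 0.0006, np.float64(0.0081)], [0.0005, 0.0007, np.float64(0.0081)], [0.0005, 0.0006, np.float64(0.008)], [0.0004, 0.0007, np.float64(0.0081)], [0.0005, 0.0006, np.float64(0.008)]] [np.float64(-0.04), np.float64(-0.04), np.float64(-0.04), np.float64(-0.04), np.float64(-0.04)]
end [502.37  20.54  62.    99.61]
top ((498.199951171875, 18.984407424926758), (61.61961364746094, 61.813194274902344), 9.384380340576172)
497 [459.8  -6.8  12. ]
569 [542.8   7.5  12. ]
558 [454.   28.6  12. ]
566 [536.9  42.8  12. ]
[498.37463261  18.0230276 ]
```

Run:
```python
from h import *
# top view bolts, crop [180:245,205:270] x8
t=cv2.imread('pics/stop.png',0)
for (x,y) in((157,135),(263,118)):
    w=t[y-25:y+25,x-30:x+30].astype(float); w=np.clip(w-190,0,None); yy,xx=np.mgrid[:50,:60]; cx=x-30+(w*xx).sum()/w.sum(); cy=y-25+(w*yy).sum()/w.sum()
    print(onz('top',205+(cx+.5)/8-.5,180+(cy+.5)/8-.5,12).round(1))
# ball post ball & cone check of camera disagreement from first images (pics/side0, top0 at 800x600)
for n in('side','top'):
    p=cv2.imread(f'pics/{n}0.png'); hsv=cv2.cvtColor(p,cv2.COLOR_BGR2HSV)
    x0,y0=((432,190) if n=='side' else (585,298)); m=np.zeros(p.shape[:2],np.uint8); m[y0-12:y0+12,x0-14:x0+14]=1
    k=(hsv[...,1]<40)&(hsv[...,2]>150)&(m>0); nl,l,st,ce=cv2.connectedComponentsWithStats(k.astype(np.uint8)); i=1+st[1:,4].argmax(); u,v=(ce[i]+.5)/1.5625-.5
    print(n,'ball',st[i],onz(n,u,v,85).round(1))
```

```text
[536.9  45.   12. ]
[543.3   9.4  12. ]
side ball [428 184  11  10  77] [ 550.  -344.4   85. ]
top ball [579 292  13  13 133] [ 551.3 -342.3   85. ]
```

Request:
drive_tool([
  [0.0003,0.0006,0.008],
  [0.0002,0.0006,0.008],
  [0.0002,0.0006,0.008],
  [0,0.0006,0.008],
  [0,0.0005,0.008],
], claw=[0.0,0.0,0.0,0.0,0.0], turn=[0,0,0,0,0])

```text
time: 19.58
tcp_pos: [501.8, 19.7, 61.5]
tcp_rot: [0.646, 0.763, -0.0, -0.0]
wrist_force: [0.4, -0.1, -3.3]
grip_width: 29.9
```

Request:
drive_tool([
  [0,0,0],
  [0,0,0],
  [0,0,0],
  [0,0,0],
  [0,0,0],
], claw=[0.0,0.0,0.0,0.0,0.0], turn=[0,0,0,0,0])

```text
time: 20.0
tcp_pos: [502.2, 19.7, 62.9]
tcp_rot: [0.646, 0.763, 0.0, 0.0]
wrist_force: [0.6, 0.7, -3.1]
grip_width: 29.9
```

```bash
python3 sk.py d3
```

```text
[502.24635709  19.71001835  62.93595026] 99.48163287807662 29.93480551374755 [ 0.5694869   0.65203121 -3.11847895]
```

View pics/d3.png

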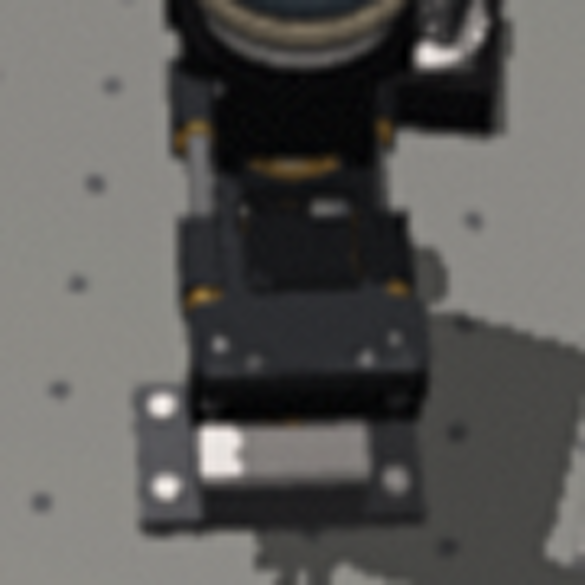

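Request:
drive_tool([
  [-0.0008,0,0.003],
  [0,0,0.003],
  [0,0,0.002],
  [0,0,0.002],
  [0,0,0.001],
], claw=[0.0,0.0,0.0,0.0,0.0], turn=[0,0,0,0,0])

```text
time: 20.47
tcp_pos: [501.8, 19.0, 51.1]
tcp_rot: [0.646, 0.763, -0.0, -0.0]
wrist_force: [-0.3, 0.1, -2.8]
grip_width: 29.6
```

Request:
drive_tool([
  [0,0,0.001],
  [0,0,0.001],
  [0,0,0.001],
  [0,0,0],
  [0,0,0],
], claw=[0.0,0.0,0.0,0.0,0.0], turn=[0,0,0,0,0])

```text
time: 20.88
tcp_pos: [501.9, 19.1, 48.5]
tcp_rot: [0.646, 0.763, -0.0, -0.0]
wrist_force: [-0.5, 0.7, -3.0]
grip_width: 29.6
```

The nose has entered (about 4 mm below the top face with no contact force). Continuing to bring the lugs in.

Request:
drive_tool([
  [0,0,0.001],
  [0,0,0.001],
  [0,0,0.001],
  [0,0,0],
  [0,0,0],
], claw=[0.0,0.0,0.0,0.0,0.0], turn=[0,0,0,0,0])

```text
time: 21.3
tcp_pos: [501.9, 19.1, 45.4]
tcp_rot: [0.646, 0.763, 0.0, -0.0]
wrist_force: [-0.2, 2.1, -4.7]
grip_width: 30.2
```

Request:
drive_tool([
  [0,0,0.001],
  [0,0,0.001],
  [0,0,0.001],
  [0,0,0],
  [0,0,0],
], claw=[0.0,0.0,0.0,0.0,0.0], turn=[0,0,0,0,0])

```text
time: 21.72
tcp_pos: [502.0, 19.1, 42.8]
tcp_rot: [0.646, 0.763, 0.0, -0.0]
wrist_force: [-0.9, 3.1, 2.4]
grip_width: 29.9
```

Spring contact is at the expected height (+6 N step), so the lugs are in the slot. I'll ease +y slightly and push down.

Request:
drive_tool([
  [0.0005,0,0.001],
  [0,0,0.001],
  [0,0,0.001],
  [0,0,0.001],
  [0,0,0.001],
], claw=[0.0,0.0,0.0,0.0,0.0], turn=[0,0,0,0,0])

```text
time: 22.13
tcp_pos: [502.1, 19.2, 37.9]
tcp_rot: [0.646, 0.763, -0.0, 0.0]
wrist_force: [-2.5, 1.1, 6.7]
grip_width: 29.8
```

Request:
drive_tool([
  [0,0,0.001],
  [0,0,0.001],
  [0,0,0.001],
  [0,0,0.001],
  [0,0,0],
], claw=[0.0,0.0,0.0,0.0,0.0], turn=[0,0,0,0,0])

```text
time: 22.55
tcp_pos: [502.1, 19.2, 34.1]
tcp_rot: [0.646, 0.763, 0.0, 0.0]
wrist_force: [-3.1, 0.3, 8.1]
grip_width: 29.7
```

Request:
drive_tool([
  [0,-0.0004,0.001],
  [0,0,0.001],
  [0,0,0],
  [0,0,0],
  [0,0,0],
], claw=[0.0,0.0,0.0,0.0,0.0], turn=[0,0,0,0,0])

```text
time: 22.97
tcp_pos: [502.0, 19.2, 32.2]
tcp_rot: [0.646, 0.763, 0.0, 0.001]
wrist_force: [-1.8, 1.4, 8.7]
grip_width: 29.9
```

```bash
python3 sk.py d4
python3 - <<'E'
from h import *
s=monitor.get_state(); print(s['ft_torque'],s['joint_pos'])
E
```

```text
[502.02704955  19.24784633  32.23670997] 99.46499979239832 29.85107180605717 [-1.84794142  1.43184292  8.68800863]
[ 0.40769788  0.33568438 -0.05500452] [-1.84467902e-01  6.45099315e-01  1.87304820e+00 -3.06374178e-05
  6.22258548e-01 -1.92041096e+00]
```

View pics/d4.png

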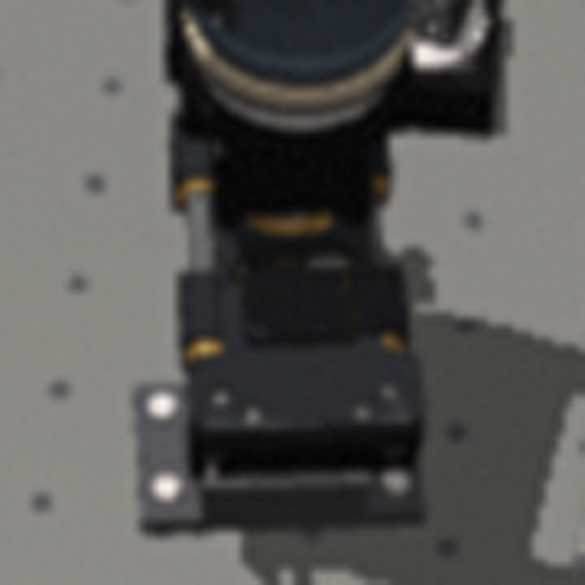

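The spring force matches 11.4 mm of travel, so the lugs are under the top plate. Twisting clockwise in steps while watching the lateral force.

Request:
drive_tool([
  [0,0,0],
  [0,0,0],
  [0,0,0],
  [0,0,0],
  [0,0,0],
], claw=[0.0,0.0,0.0,0.0,0.0], turn=[3,3,3,3,3])

```text
time: 23.43
tcp_pos: [502.9, 19.1, 32.3]
tcp_rot: [0.741, 0.671, 0.001, 0.001]
wrist_force: [-1.7, 2.8, 7.7]
grip_width: 30.0
```

Request:
drive_tool([
  [0,0,0],
  [0,0,0],
  [0,0,0],
  [0,0,0],
  [0,0,0],
], claw=[0.0,0.0,0.0,0.0,0.0], turn=[3,3,3,3,3])

```text
time: 23.85
tcp_pos: [503.1, 19.0, 32.3]
tcp_rot: [0.822, 0.569, 0.001, 0.001]
wrist_force: [-1.3, 1.4, 8.2]
grip_width: 29.6
```

Request:
drive_tool([
  [0,0,0],
  [0,0,0],
  [0,0,0],
  [0,0,0],
  [0,0,0],
], claw=[0.0,0.0,0.0,0.0,0.0], turn=[4,4,4,4,4])

```text
time: 24.27
tcp_pos: [503.0, 18.8, 32.3]
tcp_rot: [0.909, 0.417, 0.001, 0.001]
wrist_force: [-1.2, -0.2, 7.5]
grip_width: 29.6
```

Request:
drive_tool([
  [0,0,0],
  [0,0,0],
  [0,0,0],
  [0,0,0],
  [0,0,0],
], claw=[0.0,0.0,0.0,0.0,0.0], turn=[4,4,4,4,4])

```text
time: 24.68
tcp_pos: [502.8, 18.7, 32.3]
tcp_rot: [0.967, 0.253, 0.001, 0.001]
wrist_force: [-1.1, -0.2, 6.7]
grip_width: 29.4
```

Request:
drive_tool([
  [0,0,0],
  [0,0,0],
  [0,0,0],
  [0,0,0],
  [0,0,0],
], claw=[0.0,0.0,0.0,0.0,0.0], turn=[4,4,4,4,2])

```text
time: 25.1
tcp_pos: [502.7, 18.8, 32.3]
tcp_rot: [0.995, 0.099, 0.001, 0.001]
wrist_force: [-1.3, 0.2, 8.6]
grip_width: 29.4
```

Request:
drive_tool([
  [0,0,0],
  [0,0,0],
  [0,0,0],
  [0,0,0],
  [0,0,0],
], claw=[0.0,0.0,0.0,0.0,0.0], turn=[1,1,1,0,0])

```text
time: 25.52
tcp_pos: [502.1, 18.8, 32.2]
tcp_rot: [0.997, 0.074, 0.001, 0.001]
wrist_force: [-3.2, -1.0, 7.2]
grip_width: 29.8
```

```bash
python3 sk.py e1
python3 - <<'E'
from h import *
s=monitor.get_state(); print(s['ft_torque'],s['joint_pos'])
E
```

```text
[502.13569374  18.77616663  32.24482173] 8.533610514704979 29.845324656850735 [-3.18920544 -1.03734014  7.23454536]
[0.02840319 0.27648127 0.14178598] [-1.84841146e-01  6.45144433e-01  1.87294730e+00 -1.31648035e-03
  6.21957089e-01 -3.32700004e-01]
```

View pics/e1.png

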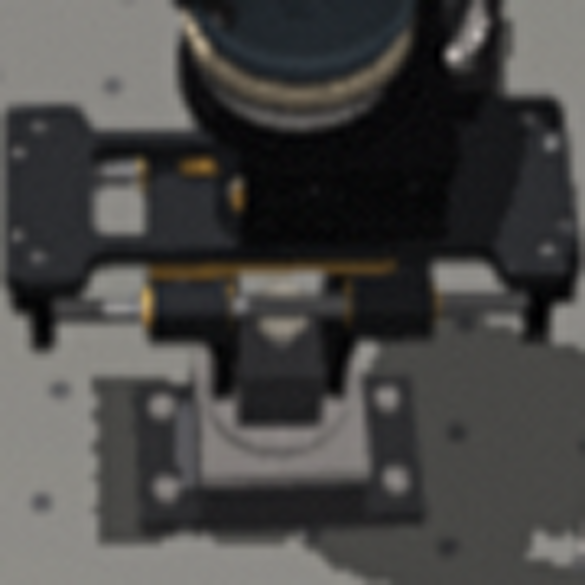

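The flange (crop (285,450)) sits nearly flush. Turning on gently until the stop torque shows.

Request:
drive_tool([
  [0,0,0],
  [0,0,0],
  [0,0,0],
  [0,0,0],
  [0,0,0],
], claw=[0.0,0.0,0.0,0.0,0.0], turn=[1,1,1,0,0])

```text
time: 25.98
tcp_pos: [501.3, 18.9, 32.2]
tcp_rot: [0.999, 0.048, -0.0, 0.0]
wrist_force: [-3.6, -0.5, 8.5]
grip_width: 29.5
```

Run:
```python
from h import *
s=monitor.get_state(); print(s['ft_torque'],yaw_of(s),s['wrist_force'],s['tau'][5])
```

```text
[0.05681922 0.4992321  0.06712292] 5.557340818385449 [-3.55330458 -0.5415068   8.51211912] 0.13992504682391882
```

Request:
drive_tool([
  [0,0,0],
  [0,0,0],
  [0,0,0],
  [0,0,0],
  [0,0,0],
], claw=[0.0,0.0,0.0,0.0,0.0], turn=[1,1,0,0,0])

```text
time: 26.4
tcp_pos: [500.8, 18.9, 32.2]
tcp_rot: [0.999, 0.032, -0.001, 0.001]
wrist_force: [-4.3, -0.1, 9.0]
grip_width: 29.7
```

Run:
```python
from h import *
s=monitor.get_state(); print(s['ft_torque'],yaw_of(s),s['wrist_force'],s['tau'][5])
```

```text
[0.0411383  0.61220391 0.34603165] 3.644698317665731 [-4.34860675 -0.12269568  9.01996353] 0.38604503497481346
```

The stop torque is rising (0.35 Nm at yaw 3.6°). Pressing home.

Request:
drive_tool([
  [0,0,0.0005],
  [0,0,0.0005],
  [0,0,0],
  [0,0,0],
  [0,0,0],
], claw=[0.0,0.0,0.0,0.0,0.0], turn=[0,0,0,0,0])

```text
time: 26.82
tcp_pos: [500.8, 18.9, 31.7]
tcp_rot: [0.999, 0.032, -0.001, 0.001]
wrist_force: [-4.5, -0.2, 14.5]
grip_width: 29.8
```

Request:
drive_tool([
  [0,0,0.0005],
  [0,0,0.0005],
  [0,0,0],
  [0,0,0],
  [0,0,0],
], claw=[0.0,0.0,0.0,0.0,0.0], turn=[0,0,0,0,0])

```text
time: 27.23
tcp_pos: [500.8, 18.9, 31.5]
tcp_rot: [0.999, 0.032, -0.0, 0.001]
wrist_force: [-6.0, 0.4, 21.9]
grip_width: 29.4
```

Request:
drive_tool([
  [0,0,0],
  [0,0,0],
  [0,0,0],
  [0,0,0],
  [0,0,0],
], claw=[0.0,0.0,0.0,0.0,0.0], turn=[0,0,0,0,0])

```text
time: 27.65
tcp_pos: [500.8, 18.8, 31.5]
tcp_rot: [0.999, 0.032, -0.0, 0.001]
wrist_force: [-5.9, -0.1, 21.6]
grip_width: 29.8
```

```bash
python3 sk.py e2
python3 - <<'E'
from h import *
s=monitor.get_state(); print(s['ft_torque'],yaw_of(s),s['tcp_rot'])
p,d=load('side'); C=cloud('side',d); C[d==0]=0; Z=C[...,2]
q=C[...,:2]-np.array([498.3,19]); r=np.hypot(q[...,0],q[...,1])
m=(r<25)&(q[...,1]>17)&(Z>35)&(Z<60); print('flange top z',m.sum(),np.percentile(Z[m],[10,50,90]), 'left/right',np.median(Z[m&(q[...,0]<-6)]),np.median(Z[m&(q[...,0]>6)]))
m2=(abs(q[...,0])<28)&(q[...,1]>10)&(q[...,1]<32)&(r>28)&(Z>34)&(Z<50); print('socket top',m2.sum(),np.median(Z[m2]))
a=(r<40)&(Z>42)&(Z<50); print('flange pts rect',cv2.minEnclosingCircle(C[a][:,:2].astype(np.float32)),a.sum())
cv2.imwrite('pics/full.png',cv2.resize(p[:,:,::-1],(800,600)))
E
```

```text
[500.83950402  18.83874851  31.49026184] 3.6430620513238665 29.755961884870302 [-5.85186888 -0.08499387 21.62530283]
[0.00272138 0.99163526 0.35139413] 3.6450947836922847 [ 9.99493818e-01  3.18043292e-02 -3.48737602e-04  6.86565752e-04]
flange top z 56 [41.36290619 46.37752262 57.30390844] left/right 46.31909650963525 47.165147691242105
socket top 87 39.419581158473044
flange pts rect ((497.57061767578125, 21.1828670501709), 35.25274658203125) 117
```

View pics/e2.png

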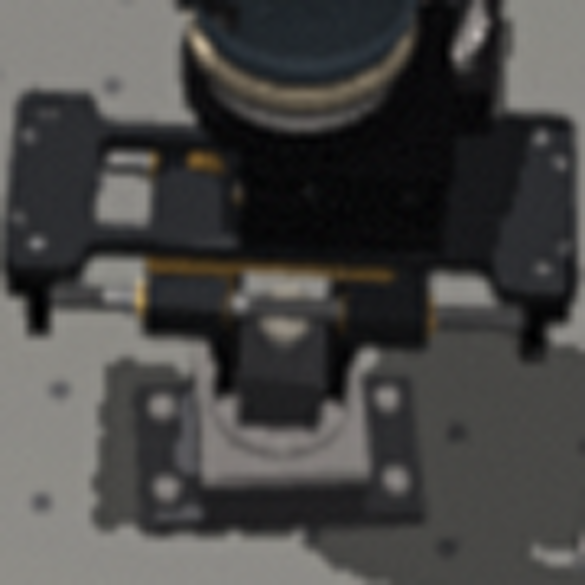

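View pics/full.png

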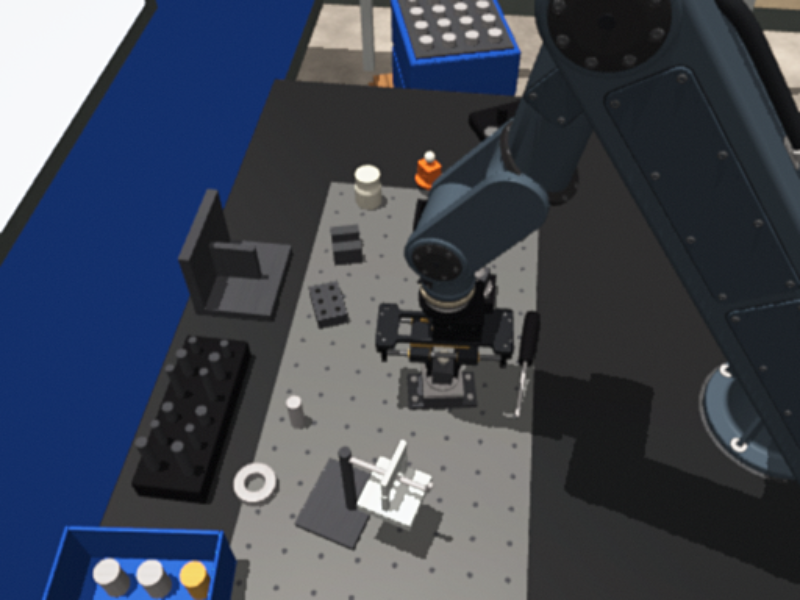

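Request:
drive_tool([
  [-0.0004,0,0],
  [-0.0004,0,0],
  [0,0,0],
  [0,0,0],
  [0,0,0],
], claw=[0.0,0.0,0.0,0.0,0.0], turn=[0,0,0,0,0])

```text
time: 28.12
tcp_pos: [500.9, 18.8, 31.5]
tcp_rot: [0.999, 0.032, 0.0, 0.001]
wrist_force: [-5.1, 0.3, 19.7]
grip_width: 29.9
```

Request:
drive_tool([
  [0,0,0],
  [0,0,0],
  [0,0,0],
  [0,0,0],
  [0,0,0],
], claw=[0.0,0.0,0.0,0.0,0.0], turn=[0,0,0,0,0])

```text
time: 28.53
tcp_pos: [500.8, 18.8, 31.5]
tcp_rot: [0.999, 0.032, 0.0, 0.001]
wrist_force: [-5.2, 0.1, 20.6]
grip_width: 29.6
```

Run:
```python
from h import *
s=monitor.get_state(); print(s['ft_torque'],yaw_of(s),s['tcp_pos'],s['wrist_force'],s['grip_width'])
p,d=snap('side'); C=cloud('side',d); C[d==0]=0; Z=C[...,2]
q=C[...,:2]-np.array([498.3,19]); r=np.hypot(q[...,0],q[...,1])
m=(r<25)&(q[...,1]>17)&(Z>43)&(Z<50); print('flange top z',m.sum(),np.median(Z[m]), np.median(Z[m&(q[...,0]<-5)]),np.median(Z[m&(q[...,0]>5)]))
a=np.radians(-15.7);o=np.array([537.6,245.8]);q=C[...,:2]-o;X=q@np.array([np.cos(a),np.sin(a)]);Y=q@np.array([-np.sin(a),np.cos(a)])
m=(abs(X)<45)&(abs(Y)<45)&(Z>80)&(Z<130); print('hung lid z',np.median(Z[m]))
```

```text
[0.17956777 0.81974614 0.35750057] 3.634094234226608 [500.83333382  18.83271628  31.48923399] [-5.19614486  0.14746395 20.58891371] 29.643588515770457
flange top z 32 45.7533988719528 45.302271664979266 46.9230105658895
hung lid z 113.58502652047791
```

The seat is steady: 20.6 N push, flange top at about 46 mm and the stop torque held. Handing in.

Run:
```python
from h import *
print(ticket.close_job())
```

```text
the job is handed in; nothing more can be done
None
```

The job is handed in: the cover hangs on the hook, and the ball post is pushed in, turned clockwise to the stop and pressed home. The arm still grips the post and holds it down. It took about 28.6 s of the 64 s.

**Last checks**
- **Cover:** the lid is at z ≈ 113.5 mm (expected 114) and was centred on the hook seat within about 1 mm after release.
- **Post travel:** the spring took up at the expected height, and its force matched about 11.4 mm of travel before the twist.
- **Twist:** the tool turned about 96°. The turning torque then rose to about 0.35 Nm and held, which I took as the stop.
- **Seating:** the flange top is at about 46 mm, so it lies flush on the 40 mm socket. The down force is steady at about 20 N on the wrist.

**What disagreed**
- **Reported tool position:** the fingertips stand about 20 mm above the reported TCP, not 11 mm below as the interface says, and 2 to 4 mm off in x. My first grasp closed on nothing above the handle, without contact. I worked from camera-measured offsets after that.
- **Cameras:** the two views differ by about 2 mm in y at the socket.
- **Side load:** about 5 N of sideways force remains at the stop; easing the arm back by 0.8 mm brought it down only from about 6 N.
- **Flange level:** depth readings on the two sides of the flange differ by about 1.6 mm. I could not tell camera noise from a slight tilt.

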